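# Ready the strap punches and glue pots on a shoemaker's bench

## Task

Get this shoemaker's bench ready for the next shift: click every loose strap-end punch fully home in a spring clip of the rail, cutting heads pointing away from the robot, in size order with the smallest nearest the brass knob (a clip may stay free if a size is missing). Also put a spare glue pot upright into each empty cell of the wooden caddy, standing on the cell's floor; leave the pots already there in place, any pot left over standing upright on the bench, and everything else on the bench alone.

Things in the scene. Friction and masses are not known exactly. Their poses are not given: they have to be found in the camera images.
- rail: wooden clip rail, fixed; place varies. Board 90 (x) x 310 (y) x 12 mm; on it two bars along y at x = +-25 mm, 12 mm wide, tops 34 mm above the bench, 38 mm free between them for fingers; five spring clips 58 mm apart along y. Origin on the bench under its centre; x points away from the robot, y along the row to the brass knob (22 mm ball at y = +143 mm, top 48 mm high)
- clip1 (a point): clip 1 of 5, next to the brass knob (y = +116 mm of the rail): the point where a seated punch's origin lies, 42 mm above the bench; axes as the rail's. A clip is two sprung jaws, either side of the shank, over both bars (at x = 18 to 32 and -32 to -18 mm; jaw tips 51 mm, lips 60 mm high). Clips 2, 3, 4 lie evenly between clips 1 and 5
- clip5 (a point): clip 5 of 5, farthest from the knob (y = -116 mm of the rail), likewise. A punch laid across the rail, along x, first rests on the jaws about 13 mm above its seated height; about 10 N straight down on the middle of its shank (grip it there, fingers between the bars) parts the jaws, which then close over it
- punch1: steel strap-end punch, size 1 of 5 (1 smallest, 5 largest; one size may be absent): round shank 76 mm long, 16 mm thick; square cap 24 x 24 x 16 mm long at its -x end; cutting head 24 mm wide (y), 24 high, 24 long at its +x end; 116 mm in all, about 220 g. Origin on the axis at mid-shank, x to the head; lying on the bench the axis is 12 mm up
- punch2: steel strap-end punch, size 2 of 5 (1 smallest, 5 largest; one size may be absent): round shank 86 mm long, 16 mm thick; square cap 24 x 24 x 16 mm long at its -x end; cutting head 30 mm wide (y), 24 high, 24 long at its +x end; 126 mm in all, about 255 g. Origin on the axis at mid-shank, x to the head; lying on the bench the axis is 12 mm up
- punch3: steel strap-end punch, size 3 of 5 (1 smallest, 5 largest; one size may be absent): round shank 96 mm long, 16 mm thick; square cap 24 x 24 x 16 mm long at its -x end; cutting head 36 mm wide (y), 24 high, 24 long at its +x end; 136 mm in all, about 290 g. Origin on the axis at mid-shank, x to the head; lying on the bench the axis is 12 mm up
- punch4: steel strap-end punch, size 4 of 5 (1 smallest, 5 largest; one size may be absent): round shank 106 mm long, 16 mm thick; square cap 24 x 24 x 16 mm long at its -x end; cutting head 42 mm wide (y), 24 high, 24 long at its +x end; 146 mm in all, about 325 g. Origin on the axis at mid-shank, x to the head; lying on the bench the axis is 12 mm up
- punch5: steel strap-end punch, size 5 of 5 (1 smallest, 5 largest; one size may be absent): round shank 116 mm long, 16 mm thick; square cap 24 x 24 x 16 mm long at its -x end; cutting head 48 mm wide (y), 24 high, 24 long at its +x end; 156 mm in all, about 360 g. Origin on the axis at mid-shank, x to the head; lying on the bench the axis is 12 mm up
- caddy: open wooden caddy, 66 (x) x 246 (y) x 28 mm high, fixed to the bench but elsewhere at each start, with four cells in a row along its y; walls 6 mm, cells 54 x about 54 mm inside, floor 6 mm thick; origin under its centre on the bench
- cell1 (a point): centre of the inner floor of caddy cell 1 of 4 (from +y to -y, 60 mm apart), 6 mm above the bench
- cell2 (a point): centre of the inner floor of caddy cell 2 of 4 (from +y to -y, 60 mm apart), 6 mm above the bench
- cell3 (a point): centre of the inner floor of caddy cell 3 of 4 (from +y to -y, 60 mm apart), 6 mm above the bench
- cell4 (a point): centre of the inner floor of caddy cell 4 of 4 (from +y to -y, 60 mm apart), 6 mm above the bench
- pot1: white round glue pot with a grey screw cap, already standing in a caddy cell at the start (which and how many of these vary; absent ones leave an empty cell): 46 mm across, body 50 mm high, cap 42 mm across, 63 mm high in all, about 120 g; origin at the centre of its underside, z up
- pot2: white round glue pot with a grey screw cap, already standing in a caddy cell at the start (which and how many of these vary; absent ones leave an empty cell): 46 mm across, body 50 mm high, cap 42 mm across, 63 mm high in all, about 120 g; origin at the centre of its underside, z up
- pot3: white round glue pot with a grey screw cap, already standing in a caddy cell at the start (which and how many of these vary; absent ones leave an empty cell): 46 mm across, body 50 mm high, cap 42 mm across, 63 mm high in all, about 120 g; origin at the centre of its underside, z up
- pot4: white round glue pot with a grey screw cap, already standing in a caddy cell at the start (which and how many of these vary; absent ones leave an empty cell): 46 mm across, body 50 mm high, cap 42 mm across, 63 mm high in all, about 120 g; origin at the centre of its underside, z up
- spare1: spare glue pot, the same as those in the caddy (46 mm across, 63 mm high, about 120 g), standing on the bench at the start; origin at the centre of its underside, z up
- spare2: spare glue pot, the same as those in the caddy (46 mm across, 63 mm high, about 120 g), standing on the bench at the start; origin at the centre of its underside, z up
- spare3: spare glue pot, the same as those in the caddy (46 mm across, 63 mm high, about 120 g), standing on the bench at the start; origin at the centre of its underside, z up
- tape: roll of yellow tape lying on the bench, 52 mm across, 20 mm high, not part of the job; origin under its centre
- mug: blue mug, 72 mm across, 95 mm high, not part of the job; origin under its centre
- hammer: hammer lying on the bench, not part of the job; origin under its middle
- screwdriver: screwdriver lying on the bench, not part of the job; origin under its middle
Not all that is in view belongs to the job. Leave any purple look-alike of the punch1 alone. What is shaped like the spare2 but blue is not meant.

How it is judged:
At the end, for the whole second after the job is handed in: each punch in a clip within 4 mm in height and along the rail, 20 mm along its length, 0.12 rad of square, head on the far side, in size order from the knob; each cell with a pot within 10 mm of centre, 4 mm of floor; pots upright (0.12 rad), first ones moved under 20 mm; all at rest ((y of punch1 in the frame of rail between 0.112 and 0.12 m or y of punch1 in the frame of rail between 0.054 and 0.062 m or y of punch1 in the frame of rail between -0.004 and 0.004 m or y of punch1 in the frame of rail between -0.062 and -0.054 m or y of punch1 in the frame of rail between -0.12 and -0.112 m) and z of punch1 in the frame of rail between 0.038 and 0.046 m and x of punch1 in the frame of rail between -0.02 and 0.02 m and angle between the x axis of each of punch1, punch2, punch3, punch4, punch5 and the x axis of rail, either way round below 0.12 rad and x of caddy in the frame of punch1 below 0 m and linear speed of each of punch1, punch2, punch3, punch4, punch5, pot1, pot2, pot3, pot4, spare1, spare2, spare3 below 0.02 m/s and ((y of punch1 in the frame of rail above 0.2 m and y of punch2 in the frame of rail below 0.2 m) or (y of punch1 in the frame of rail above 0.087 m and y of punch2 in the frame of rail below 0.087 m) or (y of punch1 in the frame of rail above 0.029 m and y of punch2 in the frame of rail below 0.029 m) or (y of punch1 in the frame of rail above -0.029 m and y of punch2 in the frame of rail below -0.029 m) or (y of punch1 in the frame of rail above -0.087 m and y of punch2 in the frame of rail below -0.087 m) or (y of punch1 in the frame of rail above -0.2 m and y of punch2 in the frame of rail below -0.2 m)) and ((y of punch1 in the frame of rail above 0.2 m and y of punch3 in the frame of rail below 0.2 m) or (y of punch1 in the frame of rail above 0.087 m and y of punch3 in the frame of rail below 0.087 m) or (y of punch1 in the frame of rail above 0.029 m and y of punch3 in the frame of rail below 0.029 m) or (y of punch1 in the frame of rail above -0.029 m and y of punch3 in the frame of rail below -0.029 m) or (y of punch1 in the frame of rail above -0.087 m and y of punch3 in the frame of rail below -0.087 m) or (y of punch1 in the frame of rail above -0.2 m and y of punch3 in the frame of rail below -0.2 m)) and ((y of punch1 in the frame of rail above 0.2 m and y of punch4 in the frame of rail below 0.2 m) or (y of punch1 in the frame of rail above 0.087 m and y of punch4 in the frame of rail below 0.087 m) or (y of punch1 in the frame of rail above 0.029 m and y of punch4 in the frame of rail below 0.029 m) or (y of punch1 in the frame of rail above -0.029 m and y of punch4 in the frame of rail below -0.029 m) or (y of punch1 in the frame of rail above -0.087 m and y of punch4 in the frame of rail below -0.087 m) or (y of punch1 in the frame of rail above -0.2 m and y of punch4 in the frame of rail below -0.2 m)) and ((y of punch1 in the frame of rail above 0.2 m and y of punch5 in the frame of rail below 0.2 m) or (y of punch1 in the frame of rail above 0.087 m and y of punch5 in the frame of rail below 0.087 m) or (y of punch1 in the frame of rail above 0.029 m and y of punch5 in the frame of rail below 0.029 m) or (y of punch1 in the frame of rail above -0.029 m and y of punch5 in the frame of rail below -0.029 m) or (y of punch1 in the frame of rail above -0.087 m and y of punch5 in the frame of rail below -0.087 m) or (y of punch1 in the frame of rail above -0.2 m and y of punch5 in the frame of rail below -0.2 m)) and (y of punch2 in the frame of rail between 0.112 and 0.12 m or y of punch2 in the frame of rail between 0.054 and 0.062 m or y of punch2 in the frame of rail between -0.004 and 0.004 m or y of punch2 in the frame of rail between -0.062 and -0.054 m or y of punch2 in the frame of rail between -0.12 and -0.112 m) and z of punch2 in the frame of rail between 0.038 and 0.046 m and x of punch2 in the frame of rail between -0.02 and 0.02 m and x of caddy in the frame of punch2 below 0 m and ((y of punch2 in the frame of rail above 0.2 m and y of punch3 in the frame of rail below 0.2 m) or (y of punch2 in the frame of rail above 0.087 m and y of punch3 in the frame of rail below 0.087 m) or (y of punch2 in the frame of rail above 0.029 m and y of punch3 in the frame of rail below 0.029 m) or (y of punch2 in the frame of rail above -0.029 m and y of punch3 in the frame of rail below -0.029 m) or (y of punch2 in the frame of rail above -0.087 m and y of punch3 in the frame of rail below -0.087 m) or (y of punch2 in the frame of rail above -0.2 m and y of punch3 in the frame of rail below -0.2 m)) and ((y of punch2 in the frame of rail above 0.2 m and y of punch4 in the frame of rail below 0.2 m) or (y of punch2 in the frame of rail above 0.087 m and y of punch4 in the frame of rail below 0.087 m) or (y of punch2 in the frame of rail above 0.029 m and y of punch4 in the frame of rail below 0.029 m) or (y of punch2 in the frame of rail above -0.029 m and y of punch4 in the frame of rail below -0.029 m) or (y of punch2 in the frame of rail above -0.087 m and y of punch4 in the frame of rail below -0.087 m) or (y of punch2 in the frame of rail above -0.2 m and y of punch4 in the frame of rail below -0.2 m)) and ((y of punch2 in the frame of rail above 0.2 m and y of punch5 in the frame of rail below 0.2 m) or (y of punch2 in the frame of rail above 0.087 m and y of punch5 in the frame of rail below 0.087 m) or (y of punch2 in the frame of rail above 0.029 m and y of punch5 in the frame of rail below 0.029 m) or (y of punch2 in the frame of rail above -0.029 m and y of punch5 in the frame of rail below -0.029 m) or (y of punch2 in the frame of rail above -0.087 m and y of punch5 in the frame of rail below -0.087 m) or (y of punch2 in the frame of rail above -0.2 m and y of punch5 in the frame of rail below -0.2 m)) and (y of punch3 in the frame of rail between 0.112 and 0.12 m or y of punch3 in the frame of rail between 0.054 and 0.062 m or y of punch3 in the frame of rail between -0.004 and 0.004 m or y of punch3 in the frame of rail between -0.062 and -0.054 m or y of punch3 in the frame of rail between -0.12 and -0.112 m) and z of punch3 in the frame of rail between 0.038 and 0.046 m and x of punch3 in the frame of rail between -0.02 and 0.02 m and x of caddy in the frame of punch3 below 0 m and ((y of punch3 in the frame of rail above 0.2 m and y of punch4 in the frame of rail below 0.2 m) or (y of punch3 in the frame of rail above 0.087 m and y of punch4 in the frame of rail below 0.087 m) or (y of punch3 in the frame of rail above 0.029 m and y of punch4 in the frame of rail below 0.029 m) or (y of punch3 in the frame of rail above -0.029 m and y of punch4 in the frame of rail below -0.029 m) or (y of punch3 in the frame of rail above -0.087 m and y of punch4 in the frame of rail below -0.087 m) or (y of punch3 in the frame of rail above -0.2 m and y of punch4 in the frame of rail below -0.2 m)) and ((y of punch3 in the frame of rail above 0.2 m and y of punch5 in the frame of rail below 0.2 m) or (y of punch3 in the frame of rail above 0.087 m and y of punch5 in the frame of rail below 0.087 m) or (y of punch3 in the frame of rail above 0.029 m and y of punch5 in the frame of rail below 0.029 m) or (y of punch3 in the frame of rail above -0.029 m and y of punch5 in the frame of rail below -0.029 m) or (y of punch3 in the frame of rail above -0.087 m and y of punch5 in the frame of rail below -0.087 m) or (y of punch3 in the frame of rail above -0.2 m and y of punch5 in the frame of rail below -0.2 m)) and (y of punch4 in the frame of rail between 0.112 and 0.12 m or y of punch4 in the frame of rail between 0.054 and 0.062 m or y of punch4 in the frame of rail between -0.004 and 0.004 m or y of punch4 in the frame of rail between -0.062 and -0.054 m or y of punch4 in the frame of rail between -0.12 and -0.112 m) and z of punch4 in the frame of rail between 0.038 and 0.046 m and x of punch4 in the frame of rail between -0.02 and 0.02 m and x of caddy in the frame of punch4 below 0 m and ((y of punch4 in the frame of rail above 0.2 m and y of punch5 in the frame of rail below 0.2 m) or (y of punch4 in the frame of rail above 0.087 m and y of punch5 in the frame of rail below 0.087 m) or (y of punch4 in the frame of rail above 0.029 m and y of punch5 in the frame of rail below 0.029 m) or (y of punch4 in the frame of rail above -0.029 m and y of punch5 in the frame of rail below -0.029 m) or (y of punch4 in the frame of rail above -0.087 m and y of punch5 in the frame of rail below -0.087 m) or (y of punch4 in the frame of rail above -0.2 m and y of punch5 in the frame of rail below -0.2 m)) and (y of punch5 in the frame of rail between 0.112 and 0.12 m or y of punch5 in the frame of rail between 0.054 and 0.062 m or y of punch5 in the frame of rail between -0.004 and 0.004 m or y of punch5 in the frame of rail between -0.062 and -0.054 m or y of punch5 in the frame of rail between -0.12 and -0.112 m) and z of punch5 in the frame of rail between 0.038 and 0.046 m and x of punch5 in the frame of rail between -0.02 and 0.02 m and x of caddy in the frame of punch5 below 0 m and ((horizontal distance between pot1 and cell1 below 0.01 m and z of pot1 in the frame of cell1 between -0.004 and 0.004 m) or (horizontal distance between pot2 and cell1 below 0.01 m and z of pot2 in the frame of cell1 between -0.004 and 0.004 m) or (horizontal distance between pot3 and cell1 below 0.01 m and z of pot3 in the frame of cell1 between -0.004 and 0.004 m) or (horizontal distance between pot4 and cell1 below 0.01 m and z of pot4 in the frame of cell1 between -0.004 and 0.004 m) or (horizontal distance between spare1 and cell1 below 0.01 m and z of spare1 in the frame of cell1 between -0.004 and 0.004 m) or (horizontal distance between spare2 and cell1 below 0.01 m and z of spare2 in the frame of cell1 between -0.004 and 0.004 m) or (horizontal distance between spare3 and cell1 below 0.01 m and z of spare3 in the frame of cell1 between -0.004 and 0.004 m)) and ((horizontal distance between pot1 and cell2 below 0.01 m and z of pot1 in the frame of cell2 between -0.004 and 0.004 m) or (horizontal distance between pot2 and cell2 below 0.01 m and z of pot2 in the frame of cell2 between -0.004 and 0.004 m) or (horizontal distance between pot3 and cell2 below 0.01 m and z of pot3 in the frame of cell2 between -0.004 and 0.004 m) or (horizontal distance between pot4 and cell2 below 0.01 m and z of pot4 in the frame of cell2 between -0.004 and 0.004 m) or (horizontal distance between spare1 and cell2 below 0.01 m and z of spare1 in the frame of cell2 between -0.004 and 0.004 m) or (horizontal distance between spare2 and cell2 below 0.01 m and z of spare2 in the frame of cell2 between -0.004 and 0.004 m) or (horizontal distance between spare3 and cell2 below 0.01 m and z of spare3 in the frame of cell2 between -0.004 and 0.004 m)) and ((horizontal distance between pot1 and cell3 below 0.01 m and z of pot1 in the frame of cell3 between -0.004 and 0.004 m) or (horizontal distance between pot2 and cell3 below 0.01 m and z of pot2 in the frame of cell3 between -0.004 and 0.004 m) or (horizontal distance between pot3 and cell3 below 0.01 m and z of pot3 in the frame of cell3 between -0.004 and 0.004 m) or (horizontal distance between pot4 and cell3 below 0.01 m and z of pot4 in the frame of cell3 between -0.004 and 0.004 m) or (horizontal distance between spare1 and cell3 below 0.01 m and z of spare1 in the frame of cell3 between -0.004 and 0.004 m) or (horizontal distance between spare2 and cell3 below 0.01 m and z of spare2 in the frame of cell3 between -0.004 and 0.004 m) or (horizontal distance between spare3 and cell3 below 0.01 m and z of spare3 in the frame of cell3 between -0.004 and 0.004 m)) and ((horizontal distance between pot1 and cell4 below 0.01 m and z of pot1 in the frame of cell4 between -0.004 and 0.004 m) or (horizontal distance between pot2 and cell4 below 0.01 m and z of pot2 in the frame of cell4 between -0.004 and 0.004 m) or (horizontal distance between pot3 and cell4 below 0.01 m and z of pot3 in the frame of cell4 between -0.004 and 0.004 m) or (horizontal distance between pot4 and cell4 below 0.01 m and z of pot4 in the frame of cell4 between -0.004 and 0.004 m) or (horizontal distance between spare1 and cell4 below 0.01 m and z of spare1 in the frame of cell4 between -0.004 and 0.004 m) or (horizontal distance between spare2 and cell4 below 0.01 m and z of spare2 in the frame of cell4 between -0.004 and 0.004 m) or (horizontal distance between spare3 and cell4 below 0.01 m and z of spare3 in the frame of cell4 between -0.004 and 0.004 m)) and angle between each of pot1, pot2, pot3, pot4, spare1, spare2, spare3's own z axis and vertical below 0.12 rad and distance of each of pot1, pot2, pot3, pot4 from where it was at the start of the episode below 0.02 m); the robot touches nothing.
It fails at once if the mug, tape, hammer or screwdriver is shifted by more than 6 cm (distance of any of mug, tape, hammer, screwdriver from where it was at the start of the episode above 0.06 m).
It fails at once if a pot already in the caddy is taken out or shifted by more than 3 cm (distance of any of pot1, pot2, pot3, pot4 from where it was at the start of the episode above 0.03 m).
Of punch1, punch2, punch3, punch4, punch5 only 4 to 5 are there at a start; the rules pass over those that are not, and their reading is None.
Of pot1, pot2, pot3, pot4 only 1 to 2 are there at a start; the rules pass over those that are not, and their reading is None.
At some moment in a run one of punch1, punch2, punch3, punch4, punch5 may be knocked a few centimetres aside while the robot is not near it.
It also fails if it takes over 210 s, if anything falls off the work surface, if the arm or the gripper's body presses on something with over 40 N, if the wrist force passes 120 N, or if a joint passes its speed limit or range.

## Robot

A 6-joint arm with a two-finger parallel gripper is mounted at the origin on the work surface. World frame = base frame: x ahead of the robot, y to its left, z up, the work surface at z = 0. Lengths are in m, angles in rad, forces in N, time in s.
With the tool pointing down it reaches from about 0.275 to 0.725 m from the base axis. Payload 5.6 kg.
Tool frame: the origin (TCP) lies at the very end of the fingers, on their centre line; the grasp point (between the pads) lies ctrl.grip_point_offset behind it (ctrl.grip_point_offset is the distance from the TCP to the grasp point, in m); z points along the fingers, y is the line along which they close (so a half turn about z gives the same grasp; the last joint's range is limited). The gripper opens to 85 mm and grips with 20 to 120 N. Pads are 22 mm wide; open, the fingers measure 114 mm over their backs; the gripper's body (76 mm by 85 mm) begins 54 mm behind the grasp point. The pads swing forward as they close: fully open they stand 13 mm farther back than shut.
Start: joints at [-0.943, 0.255, 0.108, 0, -1.424, -0.285], TCP at [0.185, -0.518, 0.231] pointing down, gripper open.
Joint ranges: [-2.95, 2.95], [-1.21, 1.97], [-1.09, 1.5], [-2.87, 1.71], [-2.94, -0.07], [-3.05, 3.05]. Speed limits (rad/s): [2.57, 2.57, 3.14, 3.14, 3.14, 3.14].

## Interface

Orientations are given as a 3x3 rotation matrix whose columns are the frame's x, y, z axes.
In Python, from workcell import read_state, get_image, finish_job, ctrl gives the robot as it stands.
- The arm moves only by the tool apply_moves, never from a script. Its argument "plan" is a list that holds one entry, the list of rows, each a list of 6 numbers: the shift along the tool's x, y, z in m, then the turn, a rotation vector about the tool's x, y, z in degrees. A call has 1 to 20 rows; each row is the pose to reach, as a shift and turn from the pose commanded when the call began, along the tool's axes at that moment; what a row does not reach only later rows make up. A row lasts 1/8 s, in which the tool goes at most 62.5 mm and 10.7 degrees, less where a joint would pass 70% of its speed; a pose out of reach is approached as far as the arm can. A call with a gripper value outside its range is refused whole. "jaw" is the opening in per cent of the stroke, from 0 (shut) to 100 (fully open), set as the call begins (left out, the last holds). The fingers move at their own pace and stop on an object; "force" is the grip in N (left out, the last holds). Time passes only in rows, so rows that repeat a pose let the fingers close. It gives the time, the measured TCP pose, the force, the opening and the grip force at its end, in the units of the state.
- read_state(): the state, without advancing time (a new reading comes with each control period).
- get_image(name): name is "scene" or "side" or "wrist"; returns a dict with "frame" (480x640x3 uint8, blue, green, red), "range_z" (480x640 float32, m along the optical axis (not along the pixel's ray), 0 where there is no reading), "K" (3x3 intrinsics, pixels), "rvec" (rotation vector, rad) and "tvec" (3), from world to camera coordinates, as OpenCV has them; the wrist camera has in their place "tool_from_camera" (4x4, takes a point from camera to tool coordinates, whose origin is the TCP and whose axes are the flange's). Camera axes: x right, y down, z forward; pixel columns grow to the right and rows downward; lengths in m; the calibration is good to about 2 mm. The wrist camera is an equidistant fisheye: a pixel r from the principal point sees the ray r / f radians off the axis. A picture is of the moment at which its call begins: read the wrist's pose just before it.
- finish_job(): hands the job in; it is judged then, once.
The state is a dict: "clock": time; "q": joint angles; "joint_vel": joint speeds; "joint_torque": joint torques, N m; "tool_pos": TCP position; "eef_rot": TCP orientation; "contact_force": force on the tool from outside, world axes, zero at the start; "ft_torque": the same for the moment, N m; "width": opening from 0.0 (shut) to 1.0 (fully open); "gripper_force": force on a finger pad.
Only numpy, scipy, OpenCV 4.12 (cv2) and the standard library are available. Lean on these libraries where they do the work, as an engineer would, in place of code of your own. Each camera call takes 0.05 s, during which the arm holds its last target. There are 200 camera calls.

## Working session

There is one attempt and no reset: what is moved stays moved. The work goes in short steps, Python scripts to look and compute and a tool call to move; the robot and the scene stay as the last step left them, time stands still between calls to the robot, and variables do not carry over. Pictures are saved under pics/ and viewed, at most 14 in all, crops included, and the job is handed in when it is done.

Besides the shell and the picture viewer there is one more tool, called after "Call:" in YAML: its name, and indented under it one key for each argument. apply_moves: Moves the arm, as the interface text tells. Its arguments: {"type":"object","properties":{"plan":{"type":"array"},"jaw":{"type":"number"},"force":{"type":"number"}},"required":["plan"]}

```bash
ls; mkdir -p pics; python3 - <<'E'
from workcell import *
import cv2,numpy as np
s=read_state();print({k:np.round(v,3).tolist() for k,v in s.items()}, ctrl.grip_point_offset)
for n in ("scene","side"):
    im=get_image(n);cv2.imwrite(f"pics/{n}0.png",im["frame"])
    R=cv2.Rodrigues(im["rvec"])[0];print(n,im["K"].tolist(),(-R.T@im["tvec"]).tolist(),R.round(3).tolist())
E
```

```text
pics
{'clock': 0.0, 'q': [-0.943, 0.256, 0.107, -0.0, -1.424, -0.285], 'joint_vel': [0.001, -0.0, 0.001, 0.001, 0.001, -0.002], 'joint_torque': [-0.001, -38.663, 23.794, 5.365, -0.006, 0.0], 'tool_pos': [0.185, -0.518, 0.23], 'eef_rot': [[-0.942, -0.336, -0.001], [-0.336, 0.942, 0.002], [0.0, 0.002, -1.0]], 'contact_force': [0.015, 1.609, -0.715], 'ft_torque': [-0.015, -0.039, 0.009], 'gripper_force': 0.0, 'width': 1.0} 0.0187
scene [[604.6416944428083, 0.0, 323.2768447280527], [0.0, 604.6416944428083, 237.23550470330522], [0.0, 0.0, 1.0]] [0.9969289400877009, 0.6475738504605394, 1.202499008934174] [[-0.829, 0.559, 0.013], [0.473, 0.713, -0.517], [-0.298, -0.423, -0.856]]
side [[434.18998204463577, 0.0, 317.8178695283994], [0.0, 434.18998204463577, 241.21613984536523], [0.0, 0.0, 1.0]] [0.42412090895254473, 0.8199026384564703, 0.5434802508406352] [[-0.983, -0.183, -0.005], [-0.093, 0.521, -0.849], [0.158, -0.834, -0.529]]
```

View pics/scene0.png

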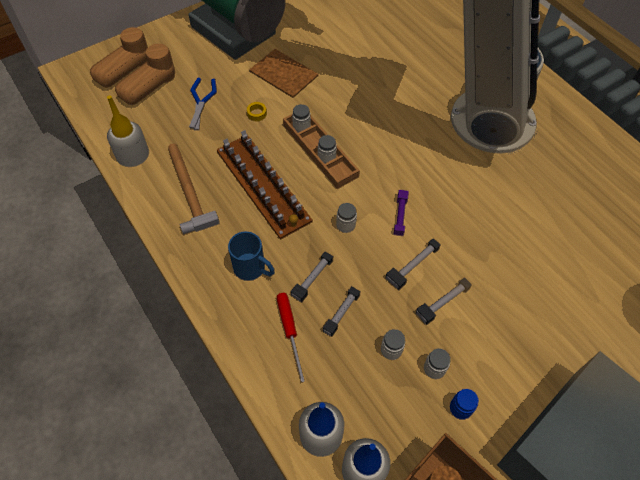

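View pics/side0.png

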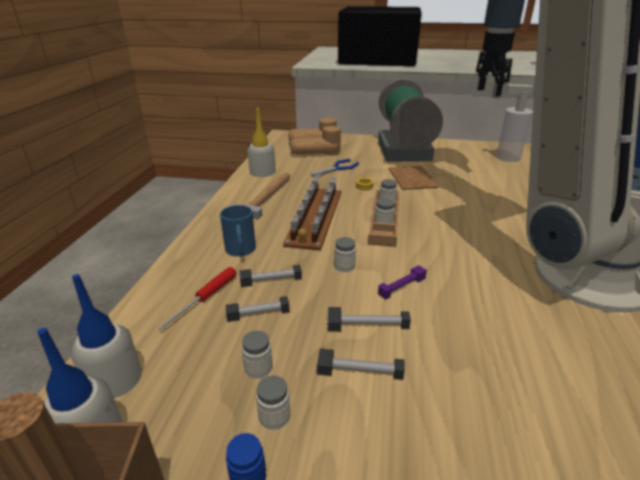

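Scene view: four punches at (313,277), (342,312), (413,264) and (444,300). The purple look-alike is at (401,212). White spares are at (346,217), (394,344) and (437,363), with the blue one at (463,404) not meant. The rail is around (264,185) with its knob at (293,220). The caddy is at (320,148), with pots at (301,117) and (327,149).

```bash
cat > h.py <<'E'
from workcell import *
import cv2,numpy as np
def cam(n):
    im=get_image(n);R=cv2.Rodrigues(im["rvec"])[0];t=np.array(im["tvec"]).ravel()
    K=im["K"];v,u=np.mgrid[:480,:640];z=im["range_z"]
    d=np.dstack([(u-K[0,2])/K[0,0],(v-K[1,2])/K[1,1],np.ones_like(z)])
    im["R"],im["C"],im["d"]=R,-R.T@t,d@R       # world ray dirs
    im["P"]=im["C"]+im["d"]*z[...,None]; im["P"][z<=0]=np.nan
    im["hsv"]=cv2.cvtColor(im["frame"],cv2.COLOR_BGR2HSV)
    return im
def ray(im,u,v,h):
    K=im["K"];d=np.array([(u-K[0,2])/K[0,0],(v-K[1,2])/K[1,1],1])@im["R"]
    return im["C"]+d*(h-im["C"][2])/d[2]
def comps(m,amin=40):
    n,l,s,c=cv2.connectedComponentsWithStats(m.astype(np.uint8),connectivity=8)
    return [(l==i,c[i],s[i,4]) for i in range(1,n) if s[i,4]>=amin]
E
python3 - <<'E'
from h import *
im=cam("scene");P=im["P"];H=im["hsv"];Z=P[...,2]
print("bench z",[P[v,u].round(3).tolist() for u,v in((380,160),(350,260),(500,200))])
roi=np.zeros((480,640),bool);roi[90:420,200:500]=1
m=roi&(Z>0.006)
for M,c,a in comps(cv2.morphologyEx(m.astype(np.uint8),cv2.MORPH_OPEN,np.ones((2,2)))):
    p=P[M];r=cv2.minAreaRect(p[:,:2].astype(np.float32)*1000)
    print(c.round(0),a,"hsv",np.median(H[M],0),"zmax",np.percentile(p[:,2],[50,98]).round(3),"rect",np.round(r[0]),np.round(r[1]),round(r[2]))
E
```

```text
bench z [[0.33, -0.058, -0.002], [0.56, 0.136, -0.002], [0.161, 0.203, -0.001]]
[207. 101.] 101 hsv [110. 145.  96.] zmax [0.008 0.015] rect [ 600. -471.] [89. 20.] 32
[480. 119.] 2422 hsv [18. 52. 60.] zmax [nan nan] rect [67. 18.] [239. 124.] 39
[258. 112.] 219 hsv [ 22. 255.  90.] zmax [0.014 0.023] rect [ 510. -357.] [57. 49.] 58
[320. 145.] 2063 hsv [ 15. 155.  77.] zmax [nan nan] rect [ 428. -168.] [ 91. 256.] 2
[265. 186.] 3885 hsv [ 12. 200.  91.] zmax [nan nan] rect [ 608. -159.] [336.  93.] 86
[402. 213.] 370 hsv [140. 193.  93.] zmax [nan nan] rect [384. 101.] [133.  26.] 47
[347. 218.] 485 hsv [18. 41. 79.] zmax [nan nan] rect [497.  48.] [76. 37.] 35
[209. 220.] 266 hsv [ 17.   17.  113.5] zmax [nan nan] rect [ 771. -137.] [61. 43.] 61
[249. 257.] 1453 hsv [105. 161.  46.] zmax [nan nan] rect [729.  26.] [103.  90.] 43
[412. 266.] 643 hsv [17. 24. 85.] zmax [nan nan] rect [442. 234.] [161.  37.] 6
[312. 279.] 534 hsv [30.  18.  81.5] zmax [nan nan] rect [652. 132.] [138.  26.] 20
[443. 303.] 636 hsv [17. 32. 92.] zmax [nan nan] rect [447. 332.] [151.  33.] 8
[342. 313.] 503 hsv [30. 18. 91.] zmax [nan nan] rect [648. 232.] [129.  21.] 25
[289. 325.] 653 hsv [  0. 255. 132.] zmax [nan nan] rect [776. 224.] [193.  26.] 67
[394. 345.] 568 hsv [20. 21. 80.] zmax [nan nan] rect [603. 359.] [57. 44.] 48
[438. 364.] 598 hsv [19. 21. 80.] zmax [nan nan] rect [556. 439.] [65. 33.] 33
[465. 405.] 642 hsv [111.  234.5 126. ] zmax [nan nan] rect [565. 540.] [42. 66.] 69
[322. 413.] 595 hsv [109. 153.  73.] zmax [nan nan] rect [819. 411.] [48. 84.] 59
```

```bash
cat >> h.py <<'E'
def to(x,y,z,ydeg):
    """shift/turn for TCP at x,y,z pointing down, tool y axis at heading ydeg (world)"""
    s=read_state();R=np.array(s["eef_rot"]);p=np.array(s["tool_pos"])
    a=np.radians(ydeg);yv=np.array([np.cos(a),np.sin(a),0]);zv=np.array([0,0,-1.]);D=np.column_stack([np.cross(yv,zv),yv,zv])
    d=(R.T@(np.array([x,y,z])-p))*1000; r=np.degrees(cv2.Rodrigues(R.T@D)[0].ravel())
    print("mm",d.round(1),"deg",r.round(1),"rows>=",int(np.ceil(max(np.linalg.norm(d)/62.5,np.linalg.norm(r)/10.7))))
def wrist():
    s=read_state();im=get_image("wrist");K=im["K"];v,u=np.mgrid[:480,:640]
    x=(u-K[0,2])/K[0,0];y=(v-K[1,2])/K[1,1];r=np.hypot(x,y);k=np.where(r>1e-6,np.tan(np.minimum(r,1.5))/np.maximum(r,1e-6),1)
    z=im["range_z"];z=np.where((z>0)&(r<1.4),z,np.nan)
    Pc=np.dstack([x*k*z,y*k*z,z,np.ones_like(z)])
    T=np.eye(4);T[:3,:3]=s["eef_rot"];T[:3,3]=s["tool_pos"]
    im["T"]=T@np.array(im["tool_from_camera"]);im["P"]=(Pc@im["T"].T)[...,:3]
    im["hsv"]=cv2.cvtColor(im["frame"],cv2.COLOR_BGR2HSV);im["s"]=s
    return im
E
python3 - <<'E'
from h import *
to(0.53,0.17,0.33,90)
im=get_image("wrist");print(im["K"],np.round(im["tool_from_camera"],3))
E
```

```text
mm [-556.3  531.7  -98.7] deg [ 0.1 -0.  19.6] rows>= 13
[[371.64829954   0.         326.06640537]
 [  0.         371.64829954 242.18621103]
 [  0.           0.           1.        ]] [[-0.    -0.958 -0.287  0.073]
 [ 1.    -0.001  0.     0.   ]
 [-0.    -0.287  0.958 -0.142]
 [ 0.     0.     0.     1.   ]]
```

Call:
apply_moves:
  plan:
    - [[-0.55, 0.53, -0.1, 0, 0, 19.6], [-0.55, 0.53, -0.1, 0, 0, 19.6], [-0.55, 0.53, -0.1, 0, 0, 19.6], [-0.55, 0.53, -0.1, 0, 0, 19.6], [-0.55, 0.53, -0.1, 0, 0, 19.6], [-0.55, 0.53, -0.1, 0, 0, 19.6], [-0.55, 0.53, -0.1, 0, 0, 19.6], [-0.55, 0.53, -0.1, 0, 0, 19.6], [-0.55, 0.53, -0.1, 0, 0, 19.6], [-0.55, 0.53, -0.1, 0, 0, 19.6], [-0.55, 0.53, -0.1, 0, 0, 19.6], [-0.55, 0.53, -0.1, 0, 0, 19.6], [-0.55, 0.53, -0.1, 0, 0, 19.6], [-0.55, 0.53, -0.1, 0, 0, 19.6], [-0.55, 0.53, -0.1, 0, 0, 19.6], [-0.55, 0.53, -0.1, 0, 0, 19.6]]

```text
clock: 2.2
tool_pos: [0.5244, 0.1651, 0.3318]
eef_rot: [[-1.0, 0.0, 0.001], [0.0, 1.0, 0.0], [-0.001, 0.0, -1.0]]
contact_force: [-0.3, 0.5, -0.5]
width: 0.997
gripper_force: 0.0
```

```bash
cat >> h.py <<'E'
def objs(im,zlo=0.006,zhi=0.12,show=True):
    P=im["P"];Z=P[...,2];out=[]
    s=im["s"]["tool_pos"]
    m=(Z>zlo)&(Z<zhi)&(np.abs(P[...,0]-s[0])<.35)&(np.abs(P[...,1]-s[1])<.35)
    for M,c,a in comps(m,150):
        p=P[M];r=cv2.minAreaRect(p[:,:2].astype(np.float32)*1000)
        out.append((M,c,a,p,r))
        if show: print(c.round(0),a,"hsv",np.median(im["hsv"][M],0),"z50,98",np.percentile(p[:,2],[50,98]).round(3),"rect",np.round(r[0],1),np.round(r[1],1),round(r[2],1))
    return out
E
python3 - <<'E'
from h import *
im=wrist();cv2.imwrite("pics/w1.png",im["frame"])
print(np.nanmedian(im["P"][200:300,300:350,2]))
objs(im)
E
```

```text
-0.0005169776762982137
[274.  85.] 1436 hsv [142. 151. 124.] z50,98 [0.02  0.025] rect [388.4 103.1] [116.2  24.8] 46.9
[377. 138.] 2086 hsv [ 10.  16. 111.] z50,98 [0.02  0.025] rect [446.1 228.2] [147.2  42.5] 7.8
[459. 142.] 1758 hsv [10.  16.  95.5] z50,98 [0.02  0.025] rect [449.8 334.4] [137.1  35.8] 3.9
[117. 136.] 3297 hsv [ 15. 129. 123.] z50,98 [0.027 0.069] rect [ 438.  -113.3] [ 66.5 142.9] 0.1
[233. 187.] 1412 hsv [20. 17. 91.] z50,98 [0.062 0.064] rect [510.6  54.7] [44.5 43.4] 82.6
[529. 227.] 1357 hsv [ 19.  24. 121.] z50,98 [0.057 0.064] rect [560.2 438.2] [44.1 43.3] 15.0
[568. 233.] 418 hsv [110. 210.  75.] z50,98 [0.036 0.062] rect [570.1 511.8] [ 6.5 30.3] 90.0
[151. 260.] 7101 hsv [ 12. 167.  99.] z50,98 [0.013 0.056] rect [616.1 -90.4] [189.9  90.7] 89.2
[472. 263.] 1375 hsv [ 20.  18. 123.] z50,98 [0.06  0.064] rect [608.9 357.2] [43.  42.9] 88.3
[321. 321.] 2778 hsv [  6.   25.5 157. ] z50,98 [0.02  0.026] rect [728.5 178.7] [299.7  99.1] 43.8
[376. 285.] 1172 hsv [ 10.   17.  112.5] z50,98 [0.02  0.025] rect [650.2 233.1] [117.2  24.5] 22.8
[236. 365.] 2659 hsv [104. 122.  74.] z50,98 [0.06  0.095] rect [757.1  43.6] [76.5 81.4] 74.5
[132. 352.] 480 hsv [ 14.  128.  148.5] z50,98 [0.021 0.026] rect [ 773.3 -147.5] [30.4 78.1] 21.2
[530. 352.] 509 hsv [18. 33. 98.] z50,98 [0.028 0.052] rect [772.8 493.5] [11.9 51.8] 46.3
```

View pics/w1.png

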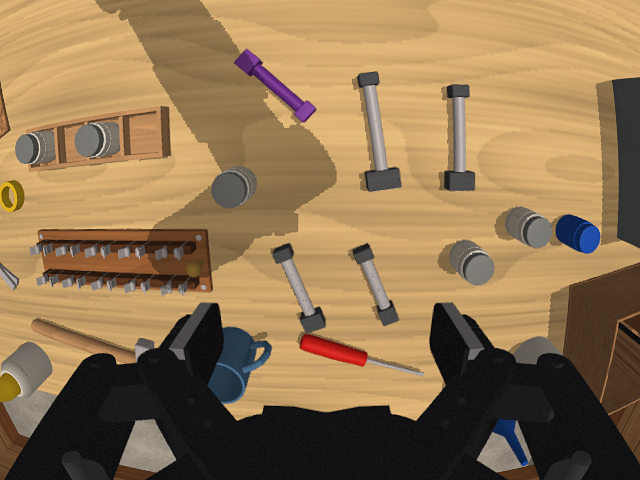

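The wrist view shows four punches. Their sizes from length × head width are:

| Punch | Pixel | Size measured |
|---|---|---|
| punch4 | (378,138) | 147×42 |
| punch3 | (459,142) | 137×36 |
| punch1 | (376,285) | 117×24.5 |
| probably punch2 | (300,288) | merged with the screwdriver |

punch5 is missing, and all the large ends point down in the image (+x). The purple one at (274,85) is the look-alike. Next I'll measure the rail and caddy from above.

Call:
apply_moves:
  plan:
    - [[0, -0.325, 0, 0, 0, 0], [0, -0.325, 0, 0, 0, 0], [0, -0.325, 0, 0, 0, 0], [0, -0.325, 0, 0, 0, 0], [0, -0.325, 0, 0, 0, 0], [0, -0.325, 0, 0, 0, 0], [0, -0.325, 0, 0, 0, 0], [0, -0.325, 0, 0, 0, 0], [0, -0.325, 0, 0, 0, 0], [0, -0.325, 0, 0, 0, 0]]

```text
clock: 3.5
tool_pos: [0.5251, -0.158, 0.3314]
eef_rot: [[-1.0, -0.002, 0.0], [-0.002, 1.0, 0.0], [-0.0, 0.0, -1.0]]
contact_force: [-0.4, 0.3, 0.8]
width: 0.997
gripper_force: 0.0
```

```bash
python3 - <<'E'
from h import *
im=wrist();cv2.imwrite("pics/w2.png",im["frame"]);P=im["P"];Z=P[...,2]
print(im["s"]["tool_pos"])
o=objs(im)
# bars: height 0.03..0.038 near rail; clip jaws: z>0.042
X,Y=P[...,0],P[...,1]
reg=(abs(X-.61)<.07)&(abs(Y+.16)<.2)
for nm,lo,hi in(("board",.008,.016),("bars",.030,.037)):
    p=P[reg&(Z>lo)&(Z<hi)][:,:2].astype(np.float32)*1000;r=cv2.minAreaRect(p);print(nm,len(p),r)
m=reg&(Z>.047)&(Z<.066)
c=[P[M].mean(0).round(4).tolist()+[P[M][:,1].min().round(3),P[M][:,1].max().round(3),a] for M,_,a in comps(m,8)]
for k in sorted(c,key=lambda k:(k[0]>.61,k[1])):print(k)
m=(abs(X-.43)<.06)&(Z>.058)&(Z<.08)
for M,cc,a in comps(m,100): print("pot",cc,a,cv2.minEnclosingCircle(P[M][:,:2].astype(np.float32)*1000))
E
```

```text
[ 0.52510435 -0.15803792  0.33144161]
[123.  86.] 5745 hsv [ 14. 144. 171.] z50,98 [0.007 0.009] rect [ 369.3 -447.5] [110.1 157.9] 17.3
[519.  96.] 1244 hsv [142. 159. 134.] z50,98 [0.019 0.025] rect [388.5 101.9] [118.2  25.6] 47.1
[310. 124.] 6869 hsv [ 15. 129. 137.] z50,98 [0.028 0.07 ] rect [ 438.3 -166.3] [ 66.8 247. ] 0.5
[172. 183.] 773 hsv [ 23. 216. 225.] z50,98 [0.019 0.021] rect [ 507.8 -360.2] [50.  50.4] 86.9
[491. 189.] 1442 hsv [ 20.  18. 132.] z50,98 [0.061 0.064] rect [510.8  50.7] [43.9 43.6] 18.7
[123. 261.] 1028 hsv [ 12.  22. 161.] z50,98 [0.011 0.013] rect [ 622.3 -469.2] [162.   51.6] 38.7
[331. 260.] 14859 hsv [ 12. 166. 103.] z50,98 [0.013 0.057] rect [ 615.7 -151.4] [311.1  90.5] 89.4
[518. 286.] 1083 hsv [11. 16. 79.] z50,98 [0.019 0.025] rect [655.3 128.6] [127.9  30.9] 19.1
[523. 338.] 566 hsv [  1. 225. 186.] z50,98 [0.023 0.026] rect [748.2 160.8] [70.8 26. ] 71.5
[432. 367.] 497 hsv [104. 122.  66.] z50,98 [0.06  0.095] rect [767.   -2.9] [56.8 17.8] 21.3
[299. 365.] 2742 hsv [ 14. 130. 175.] z50,98 [0.023 0.027] rect [ 783.3 -217.7] [198.7  89.2] 80
[... 1499 characters left out ...]
92)]
[0.6407, -0.1049, 0.0519, np.float64(-0.111), np.float64(-0.099), np.int32(85)]
[0.6408, -0.083, 0.0521, np.float64(-0.089), np.float64(-0.077), np.int32(99)]
[0.6417, -0.0471, 0.0523, np.float64(-0.052), np.float64(-0.042), np.int32(66)]
[0.6418, -0.0243, 0.0526, np.float64(-0.031), np.float64(-0.019), np.int32(89)]
[0.6172, -0.0088, 0.0475, np.float64(-0.014), np.float64(-0.003), np.int32(26)]
pot [ 40.98809524 110.14285714] 252 ((396.208251953125, -532.8023681640625), 26.49675750732422)
pot [238.84377838 122.79745686] 1101 ((436.81195068359375, -254.20570373535156), 21.233980178833008)
pot [347.55298308 123.03472841] 1123 ((439.0614013671875, -134.36541748046875), 21.033262252807617)
```

View pics/w2.png

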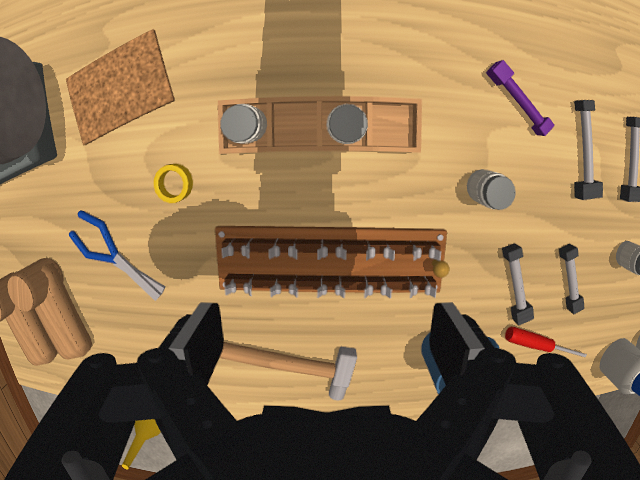

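Clip centres, from the jaw pairs, are c5 (0.614,-0.2677), c4 (0.6145,-0.2096), c3 (0.6155,-0.1512) and c2 (0.616,-0.0937). The 58 mm spacing agrees with the description, and the rail yaw is about -0.7°. The knob at (440,269) px sits between the bars beside clip 1. With only four punches I'll use clips 2–5 and stay clear of it. The empty cells are 1, at (0.439,-0.076), and 3, at (0.438,-0.196).

Now punch2.

```bash
cat >> h.py <<'E'
def punch(im,L,near):
    """punch of overall length L (mm): origin (mid shank), axis heading toward head"""
    P=im["P"];Z=P[...,2];m=(Z>.010)&(Z<.035)&(im["hsv"][...,1]<90)&(np.hypot(P[...,0]-near[0],P[...,1]-near[1])<.12)
    for M,c,a in comps(m,150):
        p=P[M];r=cv2.minAreaRect(p[:,:2].astype(np.float32)*1000)
        l=max(r[1]);th=r[2] if r[1][0]>=r[1][1] else r[2]+90
        if l<100 or l>170: continue
        e=np.array([np.cos(np.radians(th)),np.sin(np.radians(th))])
        if e[0]<0:e=-e
        c0=np.array(r[0])/1000;s=(p[:,:2]-c0)@e*1000
        hi=p[:,2]>.0222
        f=lambda q:np.ptp(s[q]) if q.any() else 0
        pos,neg=f(hi&(s>15)),f(hi&(s<-15))
        d=1 if pos>neg else -1
        o=c0-d*e*.004
        print("punch rect",np.round(r[1],1),"origin",o.round(4),"head heading",round(np.degrees(np.arctan2(*(d*e)[::-1])),1),"end lengths +x,-x",round(pos,1),round(neg,1),"ok" if abs(l-L)<4 else "LEN?")
E
python3 - <<'E'
from h import *
print(read_state()["q"])
to(0.64,.13,.20,109)
E
```

```text
[-7.23886315e-03  2.47228987e-01  3.48225448e-01 -4.78527389e-05
 -1.67161052e+00 -1.56161943e+00]
mm [-115.4  288.   131.4] deg [  0.    0.  -18.9] rows>= 6
```

Call:
apply_moves:
  plan:
    - [[-0.115, 0.288, 0.13, 0, 0, -19], [-0.115, 0.288, 0.13, 0, 0, -19], [-0.115, 0.288, 0.13, 0, 0, -19], [-0.115, 0.288, 0.13, 0, 0, -19], [-0.115, 0.288, 0.13, 0, 0, -19], [-0.115, 0.288, 0.13, 0, 0, -19], [-0.115, 0.288, 0.13, 0, 0, -19], [-0.115, 0.288, 0.13, 0, 0, -19], [-0.115, 0.288, 0.13, 0, 0, -19]]
  jaw: 60
  force: 80

```text
clock: 4.68
tool_pos: [0.6399, 0.1281, 0.2026]
eef_rot: [[-0.946, -0.325, 0.002], [-0.325, 0.946, 0.001], [-0.002, -0.0, -1.0]]
contact_force: [0.3, -2.0, 0.2]
width: 0.603
gripper_force: 0.0
```

```bash
python3 - <<'E'
from h import *
im=wrist();punch(im,126,(.652,.127));cv2.imwrite("pics/w3.png",im["frame"])
to(.6515,.1273,.006,109.1)
E
```

```text
punch rect [125.8  29.7] origin [0.6512 0.1259] head heading 21.9 end lengths +x,-x 24.0 15.9 ok
punch rect [100.9  23.6] origin [0.6471 0.231 ] head heading -156.8 end lengths +x,-x 7.2 16.2 LEN?
mm [-10.3  -4.5 196.5] deg [-0.   0.1 -0.1] rows>= 4
```

View pics/w3.png

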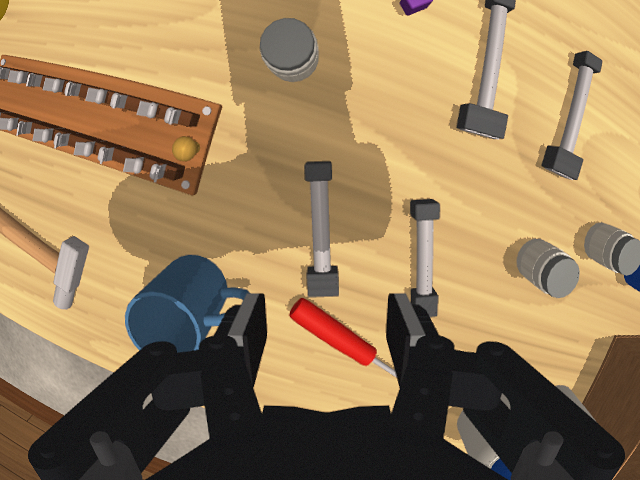

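That shows punch2 at (320,230): 125.8×29.7, head block 24 mm on the +x side, clear of the screwdriver and mug. I'll grasp it.

Call:
apply_moves:
  plan:
    - [[-0.0096, -0.0057, 0.05, 0, 0, -2.9], [-0.0096, -0.0057, 0.15, 0, 0, -2.9], [-0.0096, -0.0057, 0.15, 0, 0, -2.9], [-0.0096, -0.0057, 0.18, 0, 0, -2.9], [-0.0096, -0.0057, 0.198, 0, 0, -2.9], [-0.0096, -0.0057, 0.198, 0, 0, -2.9]]

```text
clock: 5.48
tool_pos: [0.6502, 0.1263, 0.0027]
eef_rot: [[-0.928, -0.373, -0.002], [-0.373, 0.928, -0.001], [0.002, -0.0, -1.0]]
contact_force: [0.5, 0.6, -0.4]
width: 0.6
gripper_force: 0.0
```

Call:
apply_moves:
  plan:
    - [[0, 0, 0, 0, 0, 0], [0, 0, 0, 0, 0, 0], [0, 0, 0, 0, 0, 0], [0, 0, 0, 0, 0, 0], [0, 0, 0, 0, 0, 0], [0, 0, -0.03, 0, 0, 0], [0, 0, -0.12, 0, 0, 0], [0, 0, -0.12, 0, 0, 0], [0, 0, -0.12, 0, 0, 0]]
  jaw: 0

```text
clock: 6.6
tool_pos: [0.652, 0.1275, 0.1262]
eef_rot: [[-0.928, -0.374, 0.005], [-0.374, 0.928, 0.002], [-0.006, 0.0, -1.0]]
contact_force: [-0.0, -0.8, -3.7]
width: 0.151
gripper_force: 78.3
```

```bash
python3 - <<'E'
from h import *
s=read_state();print(s["gripper_force"])
to(.6155,-.0937,.12,89.3)
im=wrist();cv2.imwrite("pics/w4.png",im["frame"]);P=im["P"]
E
```

```text
78.29320192337036
mm [ 116.5 -191.5    5.5] deg [ 0.1  0.3 22.6] rows>= 4
```

View pics/w4.png

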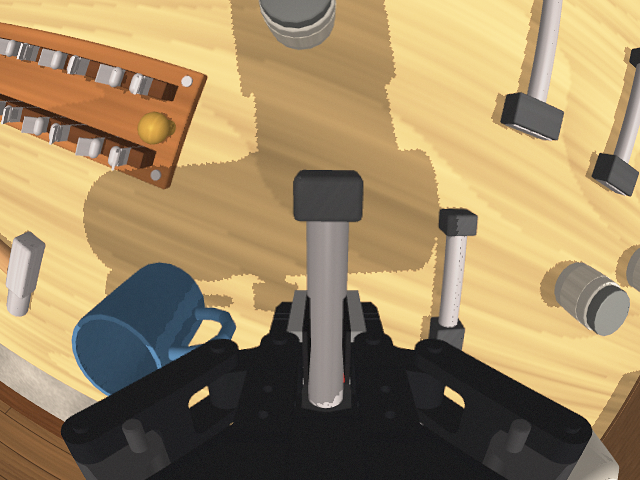

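Call:
apply_moves:
  plan:
    - [[0.138, -0.245, 0, 0, 0, 22.6], [0.138, -0.245, 0, 0, 0, 22.6], [0.138, -0.245, 0, 0, 0, 22.6], [0.138, -0.245, 0, 0, 0, 22.6], [0.138, -0.245, 0, 0, 0, 22.6], [0.138, -0.245, 0, 0, 0, 22.6], [0.138, -0.245, 0.02, 0, 0, 22.6], [0.138, -0.245, 0.02, 0, 0, 22.6]]

```text
clock: 7.65
tool_pos: [0.6122, -0.1507, 0.0999]
eef_rot: [[-1.0, 0.011, -0.007], [0.011, 1.0, 0.001], [0.007, 0.001, -1.0]]
contact_force: [0.4, 0.5, -2.4]
width: 0.151
gripper_force: 78.6
```

```bash
cat >> h.py <<'E'
def held(im,clip):
    P=im["P"];s=im["s"];tp=s["tool_pos"];R=s["eef_rot"]
    q=(P-tp)@R; m=(abs(q[...,1])<.020)&(q[...,0]>.02)&(q[...,0]<.075)&(q[...,2]<.006)&(q[...,2]>-.03)
    p=q[m]
    top=[];
    for x0 in range(20,75,5):
        k=p[(p[:,0]>=x0/1000)&(p[:,0]<x0/1000+.005)]
        if len(k)>5: top.append((x0+2.5,k[:,2].min()*1000,k[:,1].mean()*1000))
    print("x,topz,ymid (tool mm):",np.round(top,1).tolist())
    Z=P[...,2];g=(Z>.047)&(Z<.064)&(abs(P[...,0]-.591)<.012)&(P[...,1]<-.02)&(P[...,1]>-.32)
    print("jaws y",sorted(P[M][:,1].mean().round(4) for M,_,a in comps(g,20)))
    to(*clip,.046,89.3)
E
python3 - <<'E'
from h import *
im=wrist();held(im,(.6155,-.1512))
E
```

```text
x,topz,ymid (tool mm): [[22.5, -15.9, 0.4], [27.5, -15.7, 0.3], [32.5, -15.4, 0.3], [37.5, -16.2, 0.5], [42.5, -19.2, 0.8], [47.5, -20.3, 0.7], [52.5, -20.0, 0.7], [57.5, -20.0, 0.7]]
jaws y [np.float64(-0.2785), np.float64(-0.2556), np.float64(-0.2208), np.float64(-0.1981), np.float64(-0.1647), np.float64(-0.1365), np.float64(-0.1046), np.float64(-0.082), np.float64(-0.0469), np.float64(-0.0248)]
mm [-2.5 -0.2 55.5] deg [ 0.  -0.2  0.1] rows>= 1
```

Call:
apply_moves:
  plan:
    - [[-0.0025, 0, 0.025, 0, 0, 0], [-0.0025, 0, 0.045, 0, 0, 0], [-0.0025, 0, 0.05, 0, 0, 0], [-0.0025, 0, 0.054, 0, 0, 0], [-0.0025, 0, 0.058, 0, 0, 0], [-0.0025, 0, 0.062, 0, 0, 0], [-0.0025, 0, 0.065, 0, 0, 0], [-0.0025, 0, 0.068, 0, 0, 0], [-0.0025, 0, 0.068, 0, 0, 0]]

```text
clock: 8.82
tool_pos: [0.6183, -0.152, 0.0362]
eef_rot: [[-1.0, 0.011, 0.004], [0.011, 1.0, -0.0], [-0.004, -0.0, -1.0]]
contact_force: [3.6, -0.5, -1.7]
width: 0.151
gripper_force: 78.6
```

Call:
apply_moves:
  plan:
    - [[0, 0, 0.002, 0, 0, 0], [0, 0, 0.004, 0, 0, 0], [0, 0, 0.004, 0, 0, 0]]

```text
clock: 9.2
tool_pos: [0.6181, -0.152, 0.035]
eef_rot: [[-1.0, 0.01, 0.004], [0.01, 1.0, -0.001], [-0.004, -0.001, -1.0]]
contact_force: [-4.6, 3.9, 17.3]
width: 0.15
gripper_force: 81.0
```

Call:
apply_moves:
  plan:
    - [[0, 0, -0.003, 0, 0, 0], [0, 0, -0.003, 0, 0, 0], [0, 0, -0.003, 0, 0, 0], [0, 0, -0.003, 0, 0, 0], [0, 0, -0.04, 0, 0, 0], [0, 0, -0.1, 0, 0, 0], [0, 0, -0.15, 0, 0, 0], [0, 0, -0.15, 0, 0, 0]]
  jaw: 37

```text
clock: 10.2
tool_pos: [0.6192, -0.1526, 0.1866]
eef_rot: [[-1.0, 0.011, 0.01], [0.011, 1.0, -0.002], [-0.01, -0.001, -1.0]]
contact_force: [-1.0, -0.3, -1.2]
width: 0.372
gripper_force: 0.0
```

```bash
cat >> h.py <<'E'
def seated(im):
    P=im["P"];Z=P[...,2];S=im["hsv"][...,1]
    c=np.array([.6155,-.1512]);
    for k,y in zip((2,3,4,5),(-.0937,-.1512,-.2096,-.2677)):
        m=(abs(P[...,0]-.6155)<.014)&(abs(P[...,1]-y)<.022)&(Z>.03)&(Z<.08)
        if m.sum()<50: print("clip",k,"empty");continue
        p=P[m];k2=p[:,2]>np.percentile(p[:,2],98)-.004
        a=np.polyfit(p[k2,0]-.6155,p[k2,1],1)
        w=(abs(P[...,1]-y)<.027)&(Z>.030)&(Z<.09)&(abs(P[...,0]-.6155)<.11)
        n=P[w&(P[...,0]<.57)];f=P[w&(P[...,0]>.66)]
        print("clip",k,"top z",np.percentile(p[:,2],95).round(4),"y",a[1].round(4),"want",y,"yaw",np.degrees(np.arctan(a[0])).round(1),"x ends",n[:,0].min().round(3) if len(n) else 0,f[:,0].max().round(3) if len(f) else 0)
E
python3 - <<'E'
from h import *
im=wrist();seated(im);print(read_state()["tool_pos"])
to(.63,.22,.20,112)
E
```

```text
clip 2 empty
clip 3 top z 0.0497 y -0.1515 want -0.1512 yaw -0.9 x ends 0.558 0.685
clip 4 empty
clip 5 empty
[ 0.61771827 -0.15202418  0.18332084]
mm [ -8.  372.1 -16.6] deg [ -0.    0.2 -22.7] rows>= 6
```

Punch2 is home: shank top 49.7 mm, y within 0.3 mm. Next is punch1.

Call:
apply_moves:
  plan:
    - [[-0.008, 0.372, -0.02, 0, 0, -22.7], [-0.008, 0.372, -0.02, 0, 0, -22.7], [-0.008, 0.372, -0.02, 0, 0, -22.7], [-0.008, 0.372, -0.02, 0, 0, -22.7], [-0.008, 0.372, -0.02, 0, 0, -22.7], [-0.008, 0.372, -0.02, 0, 0, -22.7], [-0.008, 0.372, -0.02, 0, 0, -22.7], [-0.008, 0.372, -0.02, 0, 0, -22.7], [-0.008, 0.372, -0.02, 0, 0, -22.7]]
  jaw: 60

```text
clock: 11.38
tool_pos: [0.6289, 0.2186, 0.2007]
eef_rot: [[-0.927, -0.374, -0.001], [-0.374, 0.927, -0.001], [0.001, -0.0, -1.0]]
contact_force: [-0.2, -0.4, -0.9]
width: 0.601
gripper_force: 0.0
```

```bash
python3 - <<'E'
from h import *
im=wrist();punch(im,116,(.648,.232));print(im["s"]["tool_pos"])
to(.6475,.231,.004,112.8)
E
```

```text
punch rect [115.7  23.6] origin [0.6464 0.2318] head heading 22.9 end lengths +x,-x 24.0 15.3 ok
[0.62894266 0.21858079 0.20072609]
mm [-21.9   4.7 197. ] deg [-0.  -0.  -0.8] rows>= 4
```

Call:
apply_moves:
  plan:
    - [[-0.0212, 0.0058, 0.05, 0, 0, -0.9], [-0.0212, 0.0058, 0.15, 0, 0, -0.9], [-0.0212, 0.0058, 0.15, 0, 0, -0.9], [-0.0212, 0.0058, 0.18, 0, 0, -0.9], [-0.0212, 0.0058, 0.197, 0, 0, -0.9], [-0.0212, 0.0058, 0.197, 0, 0, -0.9]]

```text
clock: 12.18
tool_pos: [0.6461, 0.2323, 0.0035]
eef_rot: [[-0.921, -0.389, -0.002], [-0.389, 0.921, -0.001], [0.002, -0.0, -1.0]]
contact_force: [-0.6, 0.2, 0.2]
width: 0.604
gripper_force: 0.0
```

Call:
apply_moves:
  plan:
    - [[0, 0, 0, 0, 0, 0], [0, 0, 0, 0, 0, 0], [0, 0, 0, 0, 0, 0], [0, 0, 0, 0, 0, 0], [0, 0, 0, 0, 0, 0], [0, 0, -0.03, 0, 0, 0], [0, 0, -0.12, 0, 0, 0], [0, 0, -0.12, 0, 0, 0], [0, 0, -0.12, 0, 0, 0]]
  jaw: 0

```text
clock: 13.3
tool_pos: [0.6477, 0.2341, 0.1273]
eef_rot: [[-0.921, -0.39, 0.005], [-0.39, 0.921, 0.003], [-0.006, 0.001, -1.0]]
contact_force: [0.4, -0.0, -2.9]
width: 0.148
gripper_force: 78.3
```

```bash
python3 - <<'E'
from h import *
to(.6155,-.0937,.1,89.3)
E
```

```text
mm [ 157.6 -289.3   26.1] deg [ 0.1  0.3 23.6] rows>= 6
```

Call:
apply_moves:
  plan:
    - [[0.158, -0.289, 0, 0, 0, 23.6], [0.158, -0.289, 0, 0, 0, 23.6], [0.158, -0.289, 0, 0, 0, 23.6], [0.158, -0.289, 0, 0, 0, 23.6], [0.158, -0.289, 0, 0, 0, 23.6], [0.158, -0.289, 0, 0, 0, 23.6], [0.158, -0.289, 0, 0, 0, 23.6], [0.158, -0.289, 0.023, 0, 0, 23.6], [0.158, -0.289, 0.023, 0, 0, 23.6]]

```text
clock: 14.42
tool_pos: [0.6119, -0.0929, 0.0985]
eef_rot: [[-1.0, 0.01, -0.006], [0.01, 1.0, 0.001], [0.006, 0.001, -1.0]]
contact_force: [-0.2, -0.7, -1.8]
width: 0.149
gripper_force: 78.6
```

```bash
python3 - <<'E'
from h import *
im=wrist();held(im,(.616,-.0937))
E
```

```text
x,topz,ymid (tool mm): [[22.5, -15.1, 0.2], [27.5, -14.6, 0.1], [32.5, -14.2, 0.2], [37.5, -14.8, 0.2], [42.5, -18.7, 0.2], [47.5, -19.0, 0.4], [52.5, -19.3, 0.3], [57.5, -17.7, 0.2]]
jaws y [np.float64(-0.2785), np.float64(-0.2539), np.float64(-0.2205), np.float64(-0.1977), np.float64(-0.1644), np.float64(-0.1468), np.float64(-0.1071), np.float64(-0.0788), np.float64(-0.0467), np.float64(-0.0247)]
mm [-3.3 -0.4 54. ] deg [ 0.  -0.2  0.1] rows>= 1
```

Call:
apply_moves:
  plan:
    - [[-0.003, 0, 0.025, 0, 0, 0], [-0.003, 0, 0.045, 0, 0, 0], [-0.003, 0, 0.05, 0, 0, 0], [-0.003, 0, 0.054, 0, 0, 0], [-0.003, 0, 0.058, 0, 0, 0], [-0.003, 0, 0.062, 0, 0, 0], [-0.003, 0, 0.065, 0, 0, 0], [-0.003, 0, 0.068, 0, 0, 0], [-0.003, 0, 0.069, 0, 0, 0], [-0.003, 0, 0.069, 0, 0, 0]]

```text
clock: 15.72
tool_pos: [0.6185, -0.0943, 0.0361]
eef_rot: [[-1.0, 0.01, 0.005], [0.01, 1.0, -0.0], [-0.005, -0.0, -1.0]]
contact_force: [-3.5, 3.5, 16.7]
width: 0.148
gripper_force: 80.6
```

Call:
apply_moves:
  plan:
    - [[0, 0, -0.002, 0, 0, 0], [0, 0, -0.002, 0, 0, 0], [0, 0, -0.002, 0, 0, 0], [0, 0, -0.002, 0, 0, 0], [0, 0, -0.04, 0, 0, 0], [0, 0, -0.1, 0, 0, 0], [0, 0, -0.15, 0, 0, 0], [0, 0, -0.15, 0, 0, 0]]
  jaw: 37

```text
clock: 16.73
tool_pos: [0.6192, -0.0949, 0.1876]
eef_rot: [[-1.0, 0.011, 0.01], [0.011, 1.0, -0.001], [-0.01, -0.001, -1.0]]
contact_force: [-0.5, -0.1, 0.1]
width: 0.367
gripper_force: 0.0
```

```bash
python3 - <<'E'
from h import *
im=wrist();seated(im);print(read_state()["tool_pos"])
to(.43,.335,.20,94)
E
```

```text
clip 2 top z 0.0499 y -0.0937 want -0.0937 yaw -0.9 x ends 0.563 0.678
clip 3 top z 0.0498 y -0.1512 want -0.1512 yaw -1.0 x ends 0.558 0.684
clip 4 empty
clip 5 empty
[ 0.61770015 -0.09446229  0.18436408]
mm [192.6 427.3 -16.3] deg [ 0.   0.3 -4.7] rows>= 8
```

Both are seated. Next, punch3 near (0.45,0.334).

Call:
apply_moves:
  plan:
    - [[0.192, 0.427, -0.02, 0, 0, -4.7], [0.192, 0.427, -0.02, 0, 0, -4.7], [0.192, 0.427, -0.02, 0, 0, -4.7], [0.192, 0.427, -0.02, 0, 0, -4.7], [0.192, 0.427, -0.02, 0, 0, -4.7], [0.192, 0.427, -0.02, 0, 0, -4.7], [0.192, 0.427, -0.02, 0, 0, -4.7], [0.192, 0.427, -0.02, 0, 0, -4.7], [0.192, 0.427, -0.02, 0, 0, -4.7], [0.192, 0.427, -0.02, 0, 0, -4.7], [0.192, 0.427, -0.02, 0, 0, -4.7]]
  jaw: 60

```text
clock: 18.15
tool_pos: [0.4298, 0.3336, 0.2018]
eef_rot: [[-0.998, -0.069, -0.001], [-0.069, 0.998, -0.001], [0.001, -0.001, -1.0]]
contact_force: [-0.0, 0.2, -0.0]
width: 0.597
gripper_force: 0.0
```

```bash
python3 - <<'E'
from h import *
im=wrist();punch(im,136,(.448,.334));print(im["s"]["tool_pos"])
to(.446,.334,.004,93.9)
E
```

```text
punch rect [135.8  35.2] origin [0.4522 0.3348] head heading -176.0 end lengths +x,-x 24.1 39.0 ok
punch rect [123.5  31.3] origin [0.4543 0.2283] head heading 16.4 end lengths +x,-x 26.9 0 LEN?
[0.42984411 0.33362573 0.20183038]
mm [-16.1  -0.7 198. ] deg [-0.  -0.   0.1] rows>= 4
```

Call:
apply_moves:
  plan:
    - [[-0.0143, -0.0004, 0.05, 0, 0, 0], [-0.0143, -0.0004, 0.15, 0, 0, 0], [-0.0143, -0.0004, 0.15, 0, 0, 0], [-0.0143, -0.0004, 0.18, 0, 0, 0], [-0.0143, -0.0004, 0.198, 0, 0, 0], [-0.0143, -0.0004, 0.198, 0, 0, 0]]

```text
clock: 18.95
tool_pos: [0.4435, 0.3337, 0.003]
eef_rot: [[-0.998, -0.069, -0.002], [-0.069, 0.998, -0.003], [0.002, -0.002, -1.0]]
contact_force: [-0.7, -0.2, 1.4]
width: 0.602
gripper_force: 0.0
```

Call:
apply_moves:
  plan:
    - [[0, 0, 0, 0, 0, 0], [0, 0, 0, 0, 0, 0], [0, 0, 0, 0, 0, 0], [0, 0, 0, 0, 0, 0], [0, 0, 0, 0, 0, 0], [0, 0, -0.03, 0, 0, 0], [0, 0, -0.12, 0, 0, 0], [0, 0, -0.12, 0, 0, 0], [0, 0, -0.12, 0, 0, 0]]
  jaw: 0

```text
clock: 20.08
tool_pos: [0.4445, 0.3363, 0.1265]
eef_rot: [[-0.998, -0.07, 0.003], [-0.07, 0.998, 0.004], [-0.003, 0.004, -1.0]]
contact_force: [-0.2, 0.5, -3.6]
width: 0.147
gripper_force: 78.6
```

```bash
python3 - <<'E'
from h import *
to(.6185,-.2096,.1,89.3)
im=wrist();cv2.imwrite("pics/w5.png",im["frame"])
E
```

```text
mm [-135.  -556.9   24.7] deg [0.2 0.2 4.7] rows>= 10
```

View pics/w5.png

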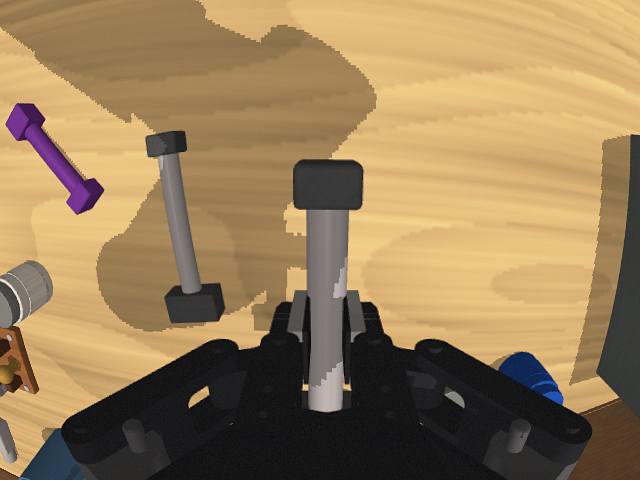

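Call:
apply_moves:
  plan:
    - [[-0.135, -0.557, 0, 0, 0, 4.7], [-0.135, -0.557, 0, 0, 0, 4.7], [-0.135, -0.557, 0, 0, 0, 4.7], [-0.135, -0.557, 0, 0, 0, 4.7], [-0.135, -0.557, 0, 0, 0, 4.7], [-0.135, -0.557, 0, 0, 0, 4.7], [-0.135, -0.557, 0, 0, 0, 4.7], [-0.135, -0.557, 0, 0, 0, 4.7], [-0.135, -0.557, 0, 0, 0, 4.7], [-0.135, -0.557, 0, 0, 0, 4.7], [-0.135, -0.557, 0, 0, 0, 4.7], [-0.135, -0.557, 0.023, 0, 0, 4.7], [-0.135, -0.557, 0.023, 0, 0, 4.7]]

```text
clock: 21.75
tool_pos: [0.6157, -0.2086, 0.0985]
eef_rot: [[-1.0, 0.01, -0.006], [0.01, 1.0, 0.002], [0.006, 0.002, -1.0]]
contact_force: [-0.3, -0.2, -3.2]
width: 0.148
gripper_force: 79.1
```

```bash
python3 - <<'E'
from h import *
im=wrist();held(im,(.6145,-.2096))
E
```

```text
x,topz,ymid (tool mm): [[22.5, -15.2, 0.4], [27.5, -14.7, 0.4], [32.5, -15.0, 0.3], [37.5, -15.0, 0.5], [42.5, -15.1, 0.5], [47.5, -19.1, 0.9], [52.5, -19.8, 0.8], [57.5, -20.2, 0.7], [62.5, -19.8, 0.7]]
jaws y [np.float64(-0.2788), np.float64(-0.2559), np.float64(-0.2229), np.float64(-0.1944), np.float64(-0.1562), np.float64(-0.1384), np.float64(-0.0916), np.float64(-0.0487), np.float64(-0.0248)]
mm [ 2.  -0.4 54.2] deg [ 0.  -0.2  0.1] rows>= 1
```

Call:
apply_moves:
  plan:
    - [[0.002, -0.0004, 0.025, 0, 0, 0], [0.002, -0.0004, 0.045, 0, 0, 0], [0.002, -0.0004, 0.05, 0, 0, 0], [0.002, -0.0004, 0.054, 0, 0, 0], [0.002, -0.0004, 0.058, 0, 0, 0], [0.002, -0.0004, 0.062, 0, 0, 0], [0.002, -0.0004, 0.065, 0, 0, 0], [0.002, -0.0004, 0.068, 0, 0, 0], [0.002, -0.0004, 0.069, 0, 0, 0], [0.002, -0.0004, 0.069, 0, 0, 0]]

```text
clock: 23.05
tool_pos: [0.6175, -0.2109, 0.0355]
eef_rot: [[-1.0, 0.01, 0.005], [0.01, 1.0, -0.001], [-0.005, -0.001, -1.0]]
contact_force: [-3.4, 6.0, 13.4]
width: 0.152
gripper_force: 81.0
```

Call:
apply_moves:
  plan:
    - [[0, 0, -0.002, 0, 0, 0], [0, 0, -0.002, 0, 0, 0], [0, 0, -0.002, 0, 0, 0], [0, 0, -0.002, 0, 0, 0], [0, 0, -0.04, 0, 0, 0], [0, 0, -0.1, 0, 0, 0], [0, 0, -0.15, 0, 0, 0], [0, 0, -0.15, 0, 0, 0]]
  jaw: 37

```text
clock: 24.05
tool_pos: [0.6181, -0.2122, 0.1879]
eef_rot: [[-1.0, 0.011, 0.01], [0.011, 1.0, -0.003], [-0.01, -0.003, -1.0]]
contact_force: [0.1, -0.0, -1.0]
width: 0.37
gripper_force: 0.0
```

```bash
python3 - <<'E'
from h import *
im=wrist();seated(im);print(read_state()["tool_pos"])
to(.43,.23,.22,98)
E
```

```text
clip 2 top z 0.0499 y -0.0948 want -0.0937 yaw 0.3 x ends 0.562 0.679
clip 3 top z 0.0499 y -0.1523 want -0.1512 yaw -1.0 x ends 0.558 0.684
clip 4 top z 0.0499 y -0.2104 want -0.2096 yaw -1.1 x ends 0.553 0.69
clip 5 empty
[ 0.61679191 -0.21145699  0.18455143]
mm [191.7 439.2 -36.6] deg [-0.   0.3 -8.7] rows>= 8
```

Call:
apply_moves:
  plan:
    - [[0.192, 0.439, -0.037, 0, 0, -8.7], [0.192, 0.439, -0.037, 0, 0, -8.7], [0.192, 0.439, -0.037, 0, 0, -8.7], [0.192, 0.439, -0.037, 0, 0, -8.7], [0.192, 0.439, -0.037, 0, 0, -8.7], [0.192, 0.439, -0.037, 0, 0, -8.7], [0.192, 0.439, -0.037, 0, 0, -8.7], [0.192, 0.439, -0.037, 0, 0, -8.7], [0.192, 0.439, -0.037, 0, 0, -8.7], [0.192, 0.439, -0.037, 0, 0, -8.7], [0.192, 0.439, -0.037, 0, 0, -8.7]]
  jaw: 60

```text
clock: 25.48
tool_pos: [0.429, 0.229, 0.2187]
eef_rot: [[-0.99, -0.138, -0.001], [-0.138, 0.99, -0.001], [0.001, -0.001, -1.0]]
contact_force: [0.4, 0.6, -0.3]
width: 0.597
gripper_force: 0.0
```

```bash
python3 - <<'E'
from h import *
im=wrist();punch(im,146,(.446,.229));print(im["s"]["tool_pos"])
to(.442,.2275,.004,97.8)
E
```

```text
punch rect [144.9  40.5] origin [0.4411 0.227 ] head heading 7.7 end lengths +x,-x 23.3 15.6 ok
[0.42896876 0.22899371 0.21868202]
mm [-12.8  -3.1 214.8] deg [-0.  -0.   0.1] rows>= 4
```

Call:
apply_moves:
  plan:
    - [[-0.012, -0.0035, 0.05, 0, 0, 0.2], [-0.012, -0.0035, 0.15, 0, 0, 0.2], [-0.012, -0.0035, 0.17, 0, 0, 0.2], [-0.012, -0.0035, 0.2, 0, 0, 0.2], [-0.012, -0.0035, 0.214, 0, 0, 0.2], [-0.012, -0.0035, 0.214, 0, 0, 0.2]]

```text
clock: 26.28
tool_pos: [0.4414, 0.2277, 0.0052]
eef_rot: [[-0.991, -0.136, -0.0], [-0.136, 0.991, -0.001], [0.001, -0.001, -1.0]]
contact_force: [-0.0, 0.5, 0.3]
width: 0.598
gripper_force: 0.0
```

Call:
apply_moves:
  plan:
    - [[0, 0, 0, 0, 0, 0], [0, 0, 0, 0, 0, 0], [0, 0, 0, 0, 0, 0], [0, 0, 0, 0, 0, 0], [0, 0, 0, 0, 0, 0], [0, 0, -0.03, 0, 0, 0], [0, 0, -0.12, 0, 0, 0], [0, 0, -0.12, 0, 0, 0], [0, 0, -0.12, 0, 0, 0]]
  jaw: 0

```text
clock: 27.4
tool_pos: [0.4421, 0.2292, 0.1277]
eef_rot: [[-0.991, -0.137, 0.004], [-0.136, 0.991, 0.004], [-0.004, 0.004, -1.0]]
contact_force: [-0.3, -0.6, -3.6]
width: 0.149
gripper_force: 78.7
```

```bash
python3 - <<'E'
from h import *
to(.614,-.2682,.1,89.3)
E
```

```text
mm [-102.3 -516.3   26.3] deg [0.2 0.2 8.5] rows>= 9
```

Call:
apply_moves:
  plan:
    - [[-0.102, -0.517, 0, 0, 0, 8.5], [-0.102, -0.517, 0, 0, 0, 8.5], [-0.102, -0.517, 0, 0, 0, 8.5], [-0.102, -0.517, 0, 0, 0, 8.5], [-0.102, -0.517, 0, 0, 0, 8.5], [-0.102, -0.517, 0, 0, 0, 8.5], [-0.102, -0.517, 0, 0, 0, 8.5], [-0.102, -0.517, 0, 0, 0, 8.5], [-0.102, -0.517, 0, 0, 0, 8.5], [-0.102, -0.517, 0, 0, 0, 8.5], [-0.102, -0.517, 0.023, 0, 0, 8.5], [-0.102, -0.517, 0.023, 0, 0, 8.5]]

```text
clock: 28.9
tool_pos: [0.6105, -0.2683, 0.0986]
eef_rot: [[-1.0, 0.011, -0.007], [0.011, 1.0, 0.003], [0.007, 0.003, -1.0]]
contact_force: [-0.4, 0.1, -3.4]
width: 0.15
gripper_force: 79.0
```

```bash
python3 - <<'E'
from h import *
im=wrist();held(im,(.614,-.268))
E
```

```text
x,topz,ymid (tool mm): [[22.5, -13.7, 0.1], [27.5, -14.1, 0.1], [32.5, -13.9, 0.2], [37.5, -14.0, 0.3], [42.5, -14.0, 0.2], [47.5, -14.2, 0.2], [52.5, -17.6, 0.1], [57.5, -18.5, 0.2], [62.5, -18.6, 0.3], [67.5, -18.6, 0.2]]
jaws y [np.float64(-0.2815), np.float64(-0.2535), np.float64(-0.2232), np.float64(-0.2105), np.float64(-0.1972), np.float64(-0.1493), np.float64(-0.0921), np.float64(-0.0497)]
mm [-2.7  0.8 54.5] deg [ 0.1 -0.2  0.1] rows>= 1
```

Call:
apply_moves:
  plan:
    - [[-0.003, 0.001, 0.025, 0, 0, 0], [-0.003, 0.001, 0.045, 0, 0, 0], [-0.003, 0.001, 0.05, 0, 0, 0], [-0.003, 0.001, 0.054, 0, 0, 0], [-0.003, 0.001, 0.058, 0, 0, 0], [-0.003, 0.001, 0.062, 0, 0, 0], [-0.003, 0.001, 0.065, 0, 0, 0], [-0.003, 0.001, 0.067, 0, 0, 0], [-0.003, 0.001, 0.068, 0, 0, 0], [-0.003, 0.001, 0.068, 0, 0, 0]]

```text
clock: 30.2
tool_pos: [0.6173, -0.2689, 0.0368]
eef_rot: [[-1.0, 0.011, 0.004], [0.011, 1.0, -0.001], [-0.004, -0.001, -1.0]]
contact_force: [-1.5, 6.0, 9.8]
width: 0.148
gripper_force: 80.5
```

Call:
apply_moves:
  plan:
    - [[0, 0, 0.0015, 0, 0, 0], [0, 0, 0.0015, 0, 0, 0]]

```text
clock: 30.45
tool_pos: [0.6173, -0.2689, 0.0367]
eef_rot: [[-1.0, 0.01, 0.004], [0.01, 1.0, -0.001], [-0.004, -0.001, -1.0]]
contact_force: [-4.7, 7.8, 16.3]
width: 0.152
gripper_force: 81.2
```

Call:
apply_moves:
  plan:
    - [[0, 0, -0.003, 0, 0, 0], [0, 0, -0.003, 0, 0, 0], [0, 0, -0.003, 0, 0, 0], [0, 0, -0.003, 0, 0, 0], [0, 0, -0.04, 0, 0, 0], [0, 0, -0.1, 0, 0, 0], [0, 0, -0.15, 0, 0, 0], [0, 0, -0.15, 0, 0, 0]]
  jaw: 37

```text
clock: 31.45
tool_pos: [0.618, -0.2703, 0.1885]
eef_rot: [[-1.0, 0.011, 0.01], [0.011, 1.0, -0.004], [-0.01, -0.003, -1.0]]
contact_force: [-0.2, -0.6, -0.5]
width: 0.373
gripper_force: 0.0
```

```bash
python3 - <<'E'
from h import *
im=wrist();seated(im);s=read_state();print(s["tool_pos"],s["q"])
to(.50,.05,.22,0)
E
```

```text
clip 2 top z 0.0497 y -0.0954 want -0.0937 yaw -0.5 x ends 0.562 0.678
clip 3 top z 0.0499 y -0.1526 want -0.1512 yaw -0.6 x ends 0.558 0.684
clip 4 top z 0.0498 y -0.2111 want -0.2096 yaw -2.1 x ends 0.553 0.689
clip 5 top z 0.0499 y -0.2684 want -0.2677 yaw -0.6 x ends 0.548 0.693
[ 0.6167988  -0.26945691  0.18505114] [-1.80289962e-01  5.14705561e-01  3.78739679e-01  2.46303431e-04
 -1.43018087e+00 -1.40212385e+00]
mm [120.3 318.  -35.8] deg [ 0.2  0.3 89.3] rows>= 9
```

All four punches are home (shank tops 49.7–49.9 mm), in clips 2–5 in size order. Now the pots, starting with the nearest white spare at about (0.5105,0.052). The closing axis goes along world x to clear the neighbouring pots.

Call:
apply_moves:
  plan:
    - [[0, 0, -0.036, 0, 0, -10], [0.12, 0.308, -0.036, 0, 0, -30], [0.12, 0.308, -0.036, 0, 0, -60], [0.12, 0.308, -0.036, 0, 0, -90.5], [0.12, 0.308, -0.036, 0, 0, -90.5], [0.12, 0.308, -0.036, 0, 0, -90.5], [0.12, 0.308, -0.036, 0, 0, -90.5], [0.12, 0.308, -0.036, 0, 0, -90.5], [0.12, 0.308, -0.036, 0, 0, -90.5], [0.12, 0.308, -0.036, 0, 0, -90.5], [0.12, 0.308, -0.036, 0, 0, -90.5], [0.12, 0.308, -0.036, 0, 0, -90.5]]
  jaw: 100

```text
clock: 33.0
tool_pos: [0.4993, 0.0401, 0.2185]
eef_rot: [[-0.004, -1.0, -0.001], [-1.0, 0.004, -0.0], [0.0, 0.001, -1.0]]
contact_force: [-0.4, 0.1, 0.2]
width: 0.998
gripper_force: 0.0
```

```bash
cat >> h.py <<'E'
def pot(im,near,zt=.063):
    P=im["P"];m=(P[...,2]>zt-.006)&(P[...,2]<zt+.006)&(np.hypot(P[...,0]-near[0],P[...,1]-near[1])<.06)
    for M,c,a in comps(m,60): 
        r=cv2.minAreaRect(P[M][:,:2].astype(np.float32)*1000);print("pot top",np.round(r[0],1),np.round(r[1],1),"px",c.round(),np.median(im["hsv"][M],0))
E
python3 - <<'E'
from h import *
im=wrist();pot(im,(.5105,.052));print(im["s"]["tool_pos"],im["s"]["q"])
cv2.imwrite("pics/w6.png",im["frame"])
to(.5105,.0525,.030,179.5)
E
```

```text
pot top [511.9  52.8] [41.4 41.4] px [310. 237.] [23. 15. 87.]
[0.49926619 0.04012196 0.21847158] [ 3.93512890e-01  1.62512376e-01 -4.21558382e-02 -5.39721531e-05
 -1.36665520e+00 -3.97577059e-01]
mm [-12.4 -11.2 188.6] deg [ 0.  -0.   0.3] rows>= 4
```

View pics/w6.png

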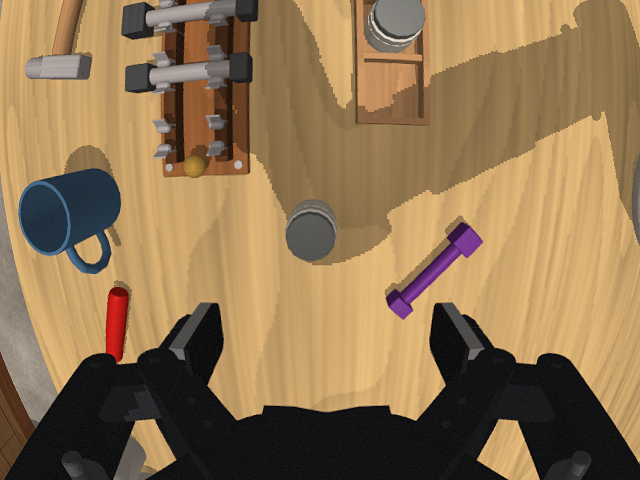

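The crop shows the white-and-grey pot at (311,232), with a 41 mm grey cap, so it is a true spare rather than the blue one. I'll grasp it.

Call:
apply_moves:
  plan:
    - [[-0.0128, -0.0126, 0.05, 0, 0, 0], [-0.0128, -0.0126, 0.11, 0, 0, 0], [-0.0128, -0.0126, 0.15, 0, 0, 0], [-0.0128, -0.0126, 0.18, 0, 0, 0], [-0.0128, -0.0126, 0.19, 0, 0, 0], [-0.0128, -0.0126, 0.19, 0, 0, 0]]

```text
clock: 33.8
tool_pos: [0.5122, 0.0529, 0.029]
eef_rot: [[-0.003, -1.0, -0.0], [-1.0, 0.003, -0.0], [0.0, 0.0, -1.0]]
contact_force: [0.4, 0.1, 0.1]
width: 1.004
gripper_force: 0.0
```

Call:
apply_moves:
  plan:
    - [[0, 0, 0, 0, 0, 0], [0, 0, 0, 0, 0, 0], [0, 0, 0, 0, 0, 0], [0, 0, 0, 0, 0, 0], [0, 0, 0, 0, 0, 0], [0, 0, -0.03, 0, 0, 0], [0, 0, -0.09, 0, 0, 0], [0, 0, -0.09, 0, 0, 0], [0, 0, -0.09, 0, 0, 0]]
  jaw: 0
  force: 40

```text
clock: 34.92
tool_pos: [0.5114, 0.0531, 0.1184]
eef_rot: [[-0.003, -1.0, -0.001], [-1.0, 0.003, 0.001], [-0.001, 0.001, -1.0]]
contact_force: [-0.5, -0.6, -1.4]
width: 0.521
gripper_force: 41.5
```

```bash
python3 - <<'E'
from h import *
to(.439,-.0763,.1,179.5)
E
```

```text
mm [129.7  72.   18.4] deg [0.  0.  0.3] rows>= 3
```

Call:
apply_moves:
  plan:
    - [[0.13, 0.072, -0.02, 0, 0, 0], [0.13, 0.072, -0.02, 0, 0, 0], [0.13, 0.072, -0.02, 0, 0, 0], [0.13, 0.072, -0.02, 0, 0, 0], [0.13, 0.072, -0.02, 0, 0, 0], [0.13, 0.072, -0.02, 0, 0, 0]]

```text
clock: 35.67
tool_pos: [0.4397, -0.0762, 0.1381]
eef_rot: [[-0.002, -1.0, -0.001], [-1.0, 0.002, -0.0], [0.0, 0.001, -1.0]]
contact_force: [-0.2, -0.8, -0.5]
width: 0.522
gripper_force: 41.6
```

```bash
cat >> h.py <<'E'
def rim(im):
    P=im["P"];Z=P[...,2]
    m=(Z>.024)&(Z<.032)&(abs(P[...,0]-.438)<.05)&(abs(P[...,1]+.166)<.14)
    p=P[m];print("rim x",np.percentile(p[:,0],[1,99]).round(4),"y",np.percentile(p[:,1],[.5,99.5]).round(4),cv2.minAreaRect(p[:,:2].astype(np.float32)*1000))
    c=p[abs(p[:,0]-.438)<.022]; h,e=np.histogram(c[:,1],np.arange(-.30,-.03,.003));print("walls y",[(round(e[i]+.0015,4),int(h[i])) for i in range(len(h)) if h[i]>25])
E
python3 - <<'E'
from h import *
im=wrist();rim(im);to(.439,-.0763,.036,179.5);cv2.imwrite("pics/w7.png",im["frame"])
E
```

```text
rim x [0.405 0.471] y [-0.2442 -0.0558] ((438.048095703125, -147.28695678710938), (66.71195983886719, 196.97616577148438), 0.2673432528972626)
walls y [(np.float64(-0.2355), 42), (np.float64(-0.2325), 99), (np.float64(-0.2295), 50), (np.float64(-0.2265), 122), (np.float64(-0.2235), 80), (np.float64(-0.1695), 57), (np.float64(-0.1665), 132), (np.float64(-0.1635), 72), (np.float64(-0.1095), 55), (np.float64(-0.1065), 150), (np.float64(-0.1035), 66)]
mm [1.000e-01 6.000e-01 1.022e+02] deg [ 0.1 -0.   0.4] rows>= 2
```

View pics/w7.png

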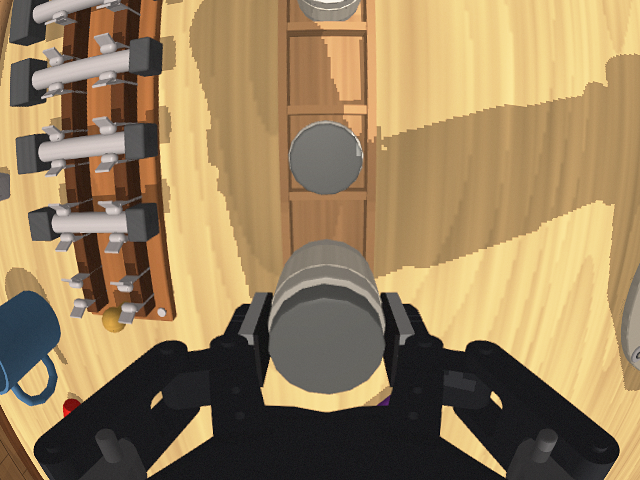

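Call:
apply_moves:
  plan:
    - [[0, 0.0015, 0.04, 0, 0, 0], [0, 0.0015, 0.075, 0, 0, 0], [0, 0.0015, 0.085, 0, 0, 0], [0, 0.0015, 0.092, 0, 0, 0], [0, 0.0015, 0.098, 0, 0, 0], [0, 0.0015, 0.101, 0, 0, 0], [0, 0.0015, 0.102, 0, 0, 0], [0, 0.0015, 0.102, 0, 0, 0]]

```text
clock: 36.72
tool_pos: [0.4383, -0.0768, 0.0371]
eef_rot: [[-0.003, -1.0, 0.001], [-1.0, 0.003, 0.0], [-0.0, -0.001, -1.0]]
contact_force: [0.4, -0.8, -1.4]
width: 0.518
gripper_force: 41.5
```

Call:
apply_moves:
  plan:
    - [[0, 0, 0.001, 0, 0, 0], [0, 0, 0.002, 0, 0, 0], [0, 0, 0.002, 0, 0, 0]]

```text
clock: 37.1
tool_pos: [0.4384, -0.0768, 0.0361]
eef_rot: [[-0.002, -1.0, 0.001], [-1.0, 0.002, -0.0], [0.0, -0.001, -1.0]]
contact_force: [-4.5, 2.4, 11.8]
width: 0.525
gripper_force: 42.8
```

Floor contact. I'll release to about 70% and rise.

Call:
apply_moves:
  plan:
    - [[0, 0, -0.001, 0, 0, 0], [0, 0, -0.001, 0, 0, 0], [0, 0, -0.001, 0, 0, 0], [0, 0, -0.001, 0, 0, 0], [0, 0, -0.001, 0, 0, 0], [0, 0, -0.04, 0, 0, 0], [0, 0, -0.1, 0, 0, 0], [0, 0, -0.18, 0, 0, 0], [0, 0, -0.18, 0, 0, 0], [0, 0, -0.18, 0, 0, 0]]
  jaw: 75

```text
clock: 38.35
tool_pos: [0.4389, -0.0766, 0.216]
eef_rot: [[-0.003, -1.0, 0.003], [-1.0, 0.003, 0.001], [-0.001, -0.003, -1.0]]
contact_force: [0.2, 0.2, -0.1]
width: 0.752
gripper_force: 0.0
```

```bash
python3 - <<'E'
from h import *
im=wrist();pot(im,(.438,-.0765),.069);pot(im,(.438,-.136),.069)
to(.595,.33,.24,179.5)
E
```

```text
pot top [ 439.1 -125. ] [39.7 22.3] px [326. 164.] [ 23.  15. 102.]
pot top [437.6 -77.6] [41.1 40.4] px [327. 223.] [23. 15. 97.]
pot top [ 439.2 -134.5] [40.7 41.5] px [325. 153.] [ 21.  15. 104.]
pot top [437.2 -87. ] [21.7 40.3] px [327. 214.] [23. 15. 99.]
mm [-407.  -155.9  -25.3] deg [-0.   0.   0.3] rows>= 7
```

Call:
apply_moves:
  plan:
    - [[-0.407, -0.156, -0.02, 0, 0, 0], [-0.407, -0.156, -0.02, 0, 0, 0], [-0.407, -0.156, -0.02, 0, 0, 0], [-0.407, -0.156, -0.02, 0, 0, 0], [-0.407, -0.156, -0.02, 0, 0, 0], [-0.407, -0.156, -0.02, 0, 0, 0], [-0.407, -0.156, -0.02, 0, 0, 0], [-0.407, -0.156, -0.02, 0, 0, 0], [-0.407, -0.156, -0.02, 0, 0, 0], [-0.407, -0.156, -0.02, 0, 0, 0], [-0.407, -0.156, -0.02, 0, 0, 0]]
  jaw: 100

```text
clock: 39.78
tool_pos: [0.5952, 0.3288, 0.2356]
eef_rot: [[-0.004, -1.0, 0.001], [-1.0, 0.004, 0.001], [-0.001, -0.001, -1.0]]
contact_force: [-0.0, -0.1, -0.7]
width: 0.997
gripper_force: 0.0
```

```bash
python3 - <<'E'
from h import *
im=wrist();pot(im,(.609,.357));print(im["s"]["tool_pos"],im["s"]["q"])
to(.609,.357,.029,179.5)
E
```

```text
pot top [610.6 358.9] [41.4 40.5] px [308. 250.] [ 21.  17. 135.]
[0.59515991 0.32878551 0.23560705] [ 7.33792780e-01  5.25131591e-01  5.22550020e-01  1.13698129e-05
 -1.56729077e+00 -7.37517422e-01]
mm [-28.  -13.6 206.7] deg [-0.   0.   0.3] rows>= 4
```

Hue, saturation and the 41 mm cap confirm a white-and-grey spare at (610.6,358.9).

Call:
apply_moves:
  plan:
    - [[-0.03, -0.0153, 0.05, 0, 0, 0], [-0.03, -0.0153, 0.11, 0, 0, 0], [-0.03, -0.0153, 0.15, 0, 0, 0], [-0.03, -0.0153, 0.19, 0, 0, 0], [-0.03, -0.0153, 0.207, 0, 0, 0], [-0.03, -0.0153, 0.207, 0, 0, 0]]

```text
clock: 40.58
tool_pos: [0.6104, 0.3592, 0.0275]
eef_rot: [[-0.003, -1.0, -0.001], [-1.0, 0.003, -0.001], [0.001, 0.001, -1.0]]
contact_force: [0.5, 0.2, 0.7]
width: 1.001
gripper_force: 0.0
```

Call:
apply_moves:
  plan:
    - [[0, 0, 0, 0, 0, 0], [0, 0, 0, 0, 0, 0], [0, 0, 0, 0, 0, 0], [0, 0, 0, 0, 0, 0], [0, 0, 0, 0, 0, 0], [0, 0, -0.03, 0, 0, 0], [0, 0, -0.11, 0, 0, 0], [0, 0, -0.11, 0, 0, 0], [0, 0, -0.11, 0, 0, 0]]
  jaw: 0

```text
clock: 41.7
tool_pos: [0.6111, 0.3603, 0.1394]
eef_rot: [[-0.003, -1.0, 0.002], [-1.0, 0.003, 0.002], [-0.002, -0.002, -1.0]]
contact_force: [-0.2, 0.8, -1.9]
width: 0.521
gripper_force: 41.3
```

```bash
python3 - <<'E'
from h import *
to(.438,-.1965,.14,179.7)
E
```

```text
mm [557.3 171.5  -2.3] deg [-0.1  0.1  0.1] rows>= 10
```

Call:
apply_moves:
  plan:
    - [[0.557, 0.1715, 0, 0, 0, 0], [0.557, 0.1715, 0, 0, 0, 0], [0.557, 0.1715, 0, 0, 0, 0], [0.557, 0.1715, 0, 0, 0, 0], [0.557, 0.1715, 0, 0, 0, 0], [0.557, 0.1715, 0, 0, 0, 0], [0.557, 0.1715, 0, 0, 0, 0], [0.557, 0.1715, 0, 0, 0, 0], [0.557, 0.1715, 0, 0, 0, 0], [0.557, 0.1715, 0, 0, 0, 0], [0.557, 0.1715, 0, 0, 0, 0], [0.557, 0.1715, 0, 0, 0, 0], [0.557, 0.1715, 0, 0, 0, 0]]

```text
clock: 43.32
tool_pos: [0.4376, -0.1959, 0.1373]
eef_rot: [[-0.001, -1.0, -0.001], [-1.0, 0.001, 0.0], [-0.0, 0.001, -1.0]]
contact_force: [0.2, 0.6, -2.0]
width: 0.517
gripper_force: 41.4
```

```bash
python3 - <<'E'
from h import *
print(read_state()["tool_pos"]);to(.438,-.1965,.034,179.7)
E
```

```text
[ 0.43763952 -0.19585325  0.13729624]
mm [  0.7  -0.4 103.3] deg [0.  0.  0.2] rows>= 2
```

Call:
apply_moves:
  plan:
    - [[0.0007, 0, 0.04, 0, 0, 0], [0.0007, 0, 0.075, 0, 0, 0], [0.0007, 0, 0.085, 0, 0, 0], [0.0007, 0, 0.092, 0, 0, 0], [0.0007, 0, 0.098, 0, 0, 0], [0.0007, 0, 0.101, 0, 0, 0], [0.0007, 0, 0.103, 0, 0, 0], [0.0007, 0, 0.104, 0, 0, 0], [0.0007, 0, 0.104, 0, 0, 0]]

```text
clock: 44.45
tool_pos: [0.438, -0.1977, 0.0358]
eef_rot: [[-0.002, -1.0, 0.001], [-1.0, 0.002, -0.001], [0.001, -0.001, -1.0]]
contact_force: [-3.7, 2.8, 12.7]
width: 0.519
gripper_force: 42.9
```

Call:
apply_moves:
  plan:
    - [[0, 0, -0.001, 0, 0, 0], [0, 0, -0.001, 0, 0, 0], [0, 0, -0.001, 0, 0, 0], [0, 0, -0.001, 0, 0, 0], [0, 0, -0.001, 0, 0, 0], [0, 0, -0.04, 0, 0, 0], [0, 0, -0.1, 0, 0, 0], [0.02, 0, -0.25, 0, 0, 0], [0.02, 0, -0.25, 0, 0, 0], [0.02, 0, -0.25, 0, 0, 0], [0.02, 0, -0.25, 0, 0, 0]]
  jaw: 75

```text
clock: 45.82
tool_pos: [0.4385, -0.218, 0.286]
eef_rot: [[-0.003, -1.0, 0.005], [-1.0, 0.003, -0.001], [0.001, -0.005, -1.0]]
contact_force: [-0.1, 0.2, -1.0]
width: 0.749
gripper_force: 0.0
```

```bash
python3 - <<'E'
from h import *
im=wrist();P=im["P"]
for y in(-.0765,-.136,-.1965,-.2563):
    m=(np.hypot(P[...,0]-.438,P[...,1]-y)<.028)&(P[...,2]>.055)&(P[...,2]<.09);p=P[m]
    A=np.c_[p[:,:2]-p[:,:2].mean(0),np.ones(len(p))];t=p[:,2]>np.percentile(p[:,2],50)-.003
    f=np.linalg.lstsq(A[t],p[t,2],rcond=None)[0];r=cv2.minAreaRect(p[t][:,:2].astype(np.float32)*1000)
    print(y,"top",np.round(r[0],1),np.round(r[1],1),"z",f[2].round(4),"tilt",f[:2].round(3))
seated(im);cv2.imwrite("pics/w8.png",im["frame"])
E
```

```text
-0.0765 top [438.  -77.8] [41.  40.7] z 0.0683 tilt [0.001 0.008]
-0.136 top [ 439.8 -135. ] [41.  40.6] z 0.0683 tilt [0.003 0.011]
-0.1965 top [ 437.7 -199.2] [40.4 41.3] z 0.0683 tilt [-0.003  0.004]
-0.2563 top [ 436.4 -254.8] [41.5 40. ] z 0.0683 tilt [0.004 0.003]
clip 2 top z 0.05 y -0.0952 want -0.0937 yaw -1.6 x ends 0.562 0.679
clip 3 top z 0.0499 y -0.1526 want -0.1512 yaw -2.1 x ends 0.558 0.685
clip 4 top z 0.05 y -0.2112 want -0.2096 yaw -2.1 x ends 0.553 0.69
clip 5 top z 0.05 y -0.2686 want -0.2677 yaw -0.6 x ends 0.547 0.694
```

View pics/w8.png

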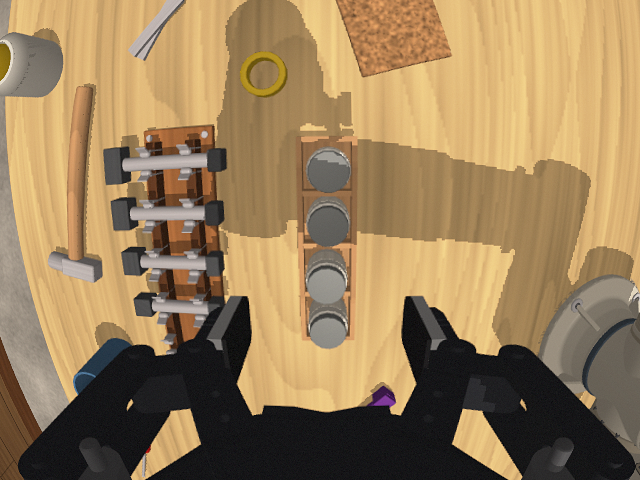

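All four cells hold level pots with their tops at 68.3 mm. The punches at (165,160), (170,213), (175,262) and (180,304) run largest to smallest toward the knob, with heads on the far side and fully seated. The leftover spare was not touched.

```bash
python3 -c "
from workcell import *
print(finish_job())"
```

```text
the job is handed in; nothing more can be done
None
```

The job is handed in at about 46 s: punches 1–4 are clicked home in clips 2–5 in size order with heads away from the robot (size 5 was missing; clip 1 is free), and spare pots stand in both empty caddy cells.

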